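# Unload the dowel trimming jig

### The arm

A 6-joint arm with a two-finger parallel gripper is mounted at the origin on a cart in front of the work surface, level with it; the furniture and walls round the work are solid. World frame = base frame: x ahead of the robot, y to its left, z up, the work surface at z = 0. Lengths are in mm, angles in rad, forces in N, time in s.
With the tool pointing down it reaches from about 275 to 750 mm from the base axis. Payload 10.2 kg.
Tool frame: the origin (TCP) lies on the front face of the gripper's body, between the roots of the fingers; the fingertips stand 73 mm ahead of it and the grasp point (between the pads) lies 54 mm ahead of it; z points along the fingers, y is the line along which they close (so a half turn about z gives the same grasp; the last joint's range is limited). The gripper opens to 85 mm and grips with 20 to 120 N. Pads are 22 mm wide; open, the fingers measure 114 mm over their backs; the gripper's body (76 mm by 85 mm) begins 54 mm behind the grasp point. The pads swing forward as they close: fully open they stand 13 mm farther back than shut.
Start: joints at [-1.429, 0.313, 1.498, -0, 1.331, -0.223], TCP at [187.288, -490.464, 303.894] pointing down, gripper open.
Joint ranges: [-2.94, 2.94], [-0.97, 2.17], [0.19, 2.56], [-1.23, 4.37], [0.02, 3.11], [-2.88, 2.88]. Speed limits (rad/s): [2.39, 2.39, 3.01, 3.14, 3.14, 3.14].

### API

Orientations are given as a unit quaternion [w, x, y, z].
In Python, from rig import * gives the robot as it stands.
- The arm moves only by the tool step_arm, never from a script. Its argument "plan" is a list of rows, each an object with "offset": the shift along the tool's x, y, z in cm, a list of three; "rot": the turn, a rotation vector about the tool's x, y, z in degrees, a list of three; "gripper": the finger opening in cm, from 0 to 8.54. In form: [{"offset": [x, y, z], "rot": [wx, wy, wz], "gripper": gripper}, ...]. A call has 1 to 12 rows; each row is the pose to reach, as a shift and turn from the pose commanded when the call began, along the tool's axes at that moment; what a row does not reach only later rows make up. A row lasts 1/10 s, in which the tool goes at most 50 mm and 8.59 degrees, less where a joint would pass 70% of its speed; a pose out of reach is approached as far as the arm can. A call with a gripper value outside its range is refused whole. The fingers move at their own pace and stop on an object; "squeeze" is the grip in N (left out, the last holds). Time passes only in rows, so rows that repeat a pose let the fingers close. It gives the time, the measured TCP pose, the force, the opening and the grip force at its end, in the units of the state.
- sense(): the state, without advancing time (a new reading comes with each control period).
- capture(name): name is "scene" or "top" or "wrist"; returns a dict with "color" (420x560x3 uint8, red, green, blue), "depth" (420x560 float32, mm along the optical axis (not along the pixel's ray), 0 where there is no reading), "vertical_fov" (degrees; the focal length in pixels is half the picture's height over the tangent of half this angle, whatever the lens; pixels are square), "cx", "cy" (the principal point, pixels), "rvec" (rotation vector, rad) and "tvec" (3), from world to camera coordinates, as OpenCV has them; the wrist camera has in their place "mount" (4x4, takes a point from camera to tool coordinates, whose origin is the TCP and whose axes are the flange's). Camera axes: x right, y down, z forward; pixel columns grow to the right and rows downward; lengths in mm; the calibration is good to about 2 mm. The wrist camera is an equidistant fisheye: a pixel r from the principal point sees the ray r / f radians off the axis. A picture is of the moment at which its call begins: read the wrist's pose just before it.
- finish_job(): hands the job in; it is judged then, once.
The state is a dict: "time_s": time; "joints": joint angles; "dq": joint speeds; "tau": joint torques, N m; "eef_pos": TCP position; "ee_rot": TCP orientation; "force": force on the tool from outside, world axes, zero at the start; "wrist_torque": the same for the moment, N m; "grip_width": opening from 0.0 (shut) to 1.0 (fully open); "grip_force": force on a finger pad.
Only numpy, scipy, OpenCV 4.12 (cv2) and the standard library are available. Lean on these libraries where they do the work, as an engineer would, in place of code of your own. Each camera call takes 0.05 s, during which the arm holds its last target. There are 200 camera calls.

### The job

The dowel lengths in the trimming jig are done: with the pine offcut in the gripper, knock the jammed wedge loose by its thin end (do not handle the wedge itself until it has moved), lift it out and take off the clamp bar. Pile all the dowels in the small rack as a pyramid, three in the grooves side by side and the others saddled in the gaps on top, squarely in line and centred across the rack. In the end wedge, clamp bar and offcut lie flat on the worktop beside the jig, and the things that stand around are where they were.

Things in the scene. Friction and masses are not known exactly. Their poses are not given: they have to be found in the camera images.
- trim_jig: Fixed trimming jig, origin centre of underside, z up. Plywood base 124 (x) x 276 (y) x 12 mm; on it two beds 44 mm wide (x), 34 mm up, with grooves along x for dowels at y = +-38, +-67, +-96 mm. Dowels there lie 47 mm up (axis) and overhang the bed 9 mm at both ends. At the origin a steel post: two cheeks 24 mm wide (x) at y = +-13 to +-21 mm, joined by a bridge 97 to 116 mm up.
- wedge_seat (a point): Where the wedge's centre is while it is fully jammed through the jig's post, under the bridge, 87.5 mm above the worktop; axes as the jig's. The bridge sits on stiff springs that give 1.6 mm: they hold the wedge jammed. The worktop behind the jig (x up to 0.75 m, y from -0.28 to 0.03 m) is free for laying things down.
- wedge_center (a point): Centre of the hardwood wedge, 110 (x) x 24 (y) mm; -x end: head, 26 mm high; +x end: thin end, 16 mm high; flat underside 10.5 mm below this point. Jammed along the jig's x between clamp bar and bridge: head 48 mm out of the post on -x, thin end 38 mm out on +x. Comes out towards the jig's -x only: 12 to 20 N starts it, loose after 18 mm, clear of the post after 62 mm.
- bar_center (a point): Centre of the loose wooden clamp bar, 256 mm long (y), 16 mm thick. It lies across the jig's end pillars over the dowels, underside 61 mm up, its slot (32 x 50 mm) round the post with 4 mm play. Middle 62 mm wide (x) for y = -37 to 37 mm, beyond that two arms 28 mm wide. With the wedge out it lifts straight up off the post (60 mm or more).
- rack: Small wooden stacking rack fixed to the worktop, origin centre of its underside, z up: a base 70 (x) x 116 (y) x 8 mm, on it a bed 42 mm wide (x) with its floor 20 mm up, three grooves along x at y = -27, 0, 27 mm, and an end cheek at each side (y) up to 38 mm. Dowels lying in it overhang the bed 10 mm at both ends.
- block_center (a point): Centre of the knocking block, a loose pine offcut 40 (x) x 120 (y) x 19 (z) mm lying flat on the worktop.
- sanding_block: Bystander: cork sanding block 105 x 64 x 32 mm, loose.
- chalk_box: Bystander: small carton 34 x 62 x 18 mm, loose.
- driver_red: Bystander: screwdriver 209 mm long, loose.
- dowel_1_center (a point): Centre of a dowel length: round wood, 26 mm diameter, 62 mm long, 35 g, its own x along the axis. Lies in a groove of the jig under the clamp bar. Four to six of the six are present; None at the start means absent.
- dowel_2_center (a point): Centre of a dowel length: round wood, 26 mm diameter, 62 mm long, 35 g, its own x along the axis. Lies in a groove of the jig under the clamp bar. Four to six of the six are present; None at the start means absent.
- dowel_3_center (a point): Centre of a dowel length: round wood, 26 mm diameter, 62 mm long, 35 g, its own x along the axis. Lies in a groove of the jig under the clamp bar. Four to six of the six are present; None at the start means absent.
- dowel_4_center (a point): Centre of a dowel length: round wood, 26 mm diameter, 62 mm long, 35 g, its own x along the axis. Lies in a groove of the jig under the clamp bar. Four to six of the six are present; None at the start means absent.
- dowel_5_center (a point): Centre of a dowel length: round wood, 26 mm diameter, 62 mm long, 35 g, its own x along the axis. Lies in a groove of the jig under the clamp bar. Four to six of the six are present; None at the start means absent.
- dowel_6_center (a point): Centre of a dowel length: round wood, 26 mm diameter, 62 mm long, 35 g, its own x along the axis. Lies in a groove of the jig under the clamp bar. Four to six of the six are present; None at the start means absent.
- pile_1 (a point): Place in the rack: centre of a dowel lying in the groove at y = -27 mm (33, 55.2 and 77.4 mm above the worktop in first, second, third layer); axes as the rack's, the dowel's axis lies along x.
- pile_2 (a point): Place in the rack: centre of a dowel lying in the middle groove (33, 55.2 and 77.4 mm above the worktop in first, second, third layer); axes as the rack's, the dowel's axis lies along x.
- pile_3 (a point): Place in the rack: centre of a dowel lying in the groove at y = +27 mm (33, 55.2 and 77.4 mm above the worktop in first, second, third layer); axes as the rack's, the dowel's axis lies along x.
- pile_4 (a point): Place in the rack: centre of a dowel lying saddled on the two at y = -27 and 0 (33, 55.2 and 77.4 mm above the worktop in first, second, third layer); axes as the rack's, the dowel's axis lies along x.
- pile_5 (a point): Place in the rack: centre of a dowel lying saddled on the two at y = 0 and +27 (33, 55.2 and 77.4 mm above the worktop in first, second, third layer); axes as the rack's, the dowel's axis lies along x.
- pile_6 (a point): Place in the rack: centre of a dowel lying saddled on the two of the second layer (33, 55.2 and 77.4 mm above the worktop in first, second, third layer); axes as the rack's, the dowel's axis lies along x.

How it is judged:
By the outcome, as a careful person would: the job done as asked, in the order asked, and still so for the second after the job is handed in, with the robot touching nothing.
Of dowel_1, dowel_2, dowel_3, dowel_4, dowel_5, dowel_6 only 4 to 6 are there at a start; the rules pass over those that are not, and their reading is None.
At some moment in a run one of knock_block, dowel_1, dowel_2, dowel_3, dowel_4, dowel_5, dowel_6 may be knocked a few centimetres aside while the robot is not near it.
Once in a run the grip may slacken for a moment while it holds something.
It also fails if it takes over 210 s, if anything falls off the work surface, if the arm or the gripper's body presses on something with over 40 N, if the wrist force passes 120 N, or if a joint passes its speed limit or range.

## Working session

There is one attempt and no reset: what is moved stays moved. The work goes in short steps, Python scripts to look and compute and a tool call to move; the robot and the scene stay as the last step left them, time stands still between calls to the robot, and variables do not carry over. Pictures are saved under pics/ and viewed, at most 14 in all, crops included, and the job is handed in when it is done.

Besides the shell and the picture viewer there is one more tool, called after "Call:" as name(argument=value, ...) on one line, values as JSON. step_arm: Moves the arm, as the interface text tells. Its arguments: {"type":"object","properties":{"plan":{"type":"array"},"squeeze":{"type":"number"}},"required":["plan"]}

```bash
ls; mkdir -p pics; cat > h.py <<'E'
from rig import *
import numpy as np, cv2
from scipy.spatial.transform import Rotation as R
def cloud(name):
    c=capture(name); d=c["depth"].astype(float); h,w=d.shape
    f=h/2/np.tan(np.radians(c["vertical_fov"])/2)
    v,u=np.mgrid[:h,:w]
    x=(u-c["cx"])/f*d; y=(v-c["cy"])/f*d
    P=np.stack([x,y,d],-1)
    M=R.from_rotvec(np.ravel(c["rvec"])).as_matrix()
    W=(P-np.ravel(c["tvec"]))@M
    W[d==0]=np.nan
    return c,W
def save(n,img,k=1): cv2.imwrite(f"pics/{n}.png",cv2.resize(img[:,:,::-1],None,fx=k,fy=k))
E
python3 - <<'E'
from h import *
s=sense(); print({k:np.round(v,3) for k,v in s.items()})
for n in("scene","top"):
    c,W=cloud(n); save(n,c["color"],1.4); np.save(n+".npy",W); print(n,c["rvec"],c["tvec"],c["vertical_fov"])
E
```

```text
pics
{'time_s': np.float64(0.0), 'joints': array([-1.429,  0.313,  1.498,  0.   ,  1.331, -0.223]), 'dq': array([ 0.   , -0.001, -0.001, -0.001, -0.   ,  0.001]), 'tau': array([ 2.0000e-03, -4.1226e+01, -2.5974e+01, -0.0000e+00,  4.0000e-03,
        0.0000e+00]), 'eef_pos': array([ 187.272, -490.304,  303.343]), 'ee_rot': array([-0.001,  0.983,  0.181,  0.   ]), 'force': array([ 0.008, -0.538,  0.603]), 'wrist_torque': array([-0.062,  0.022, -0.004]), 'grip_force': np.float64(0.0), 'grip_width': np.float64(1.002)}
scene [ 2.30149744 -0.78783698  0.29302215] [-222.74645675  376.64973133 1226.36422581] 45.701293659275684
top [ 2.21441081 -2.17843056  0.03287988] [ 197.92429698  456.30730659 1298.12502671] 47.33470406508081
```

View pics/scene.png

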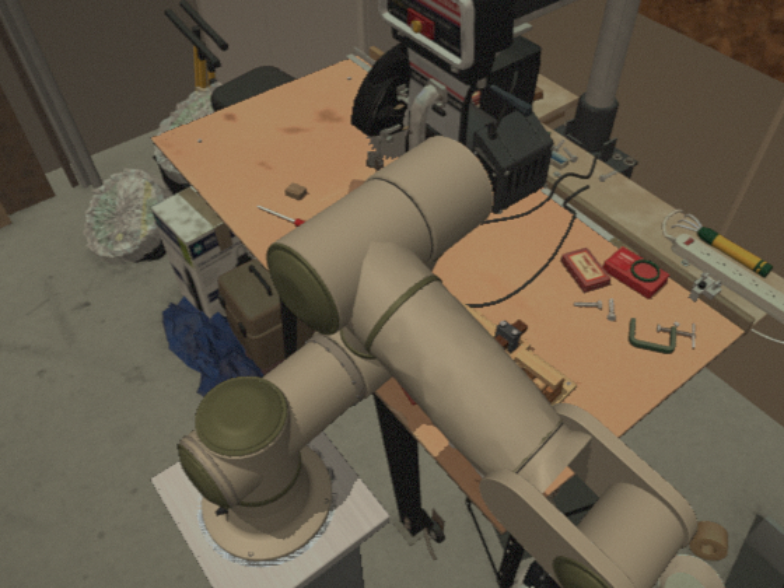

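View pics/top.png

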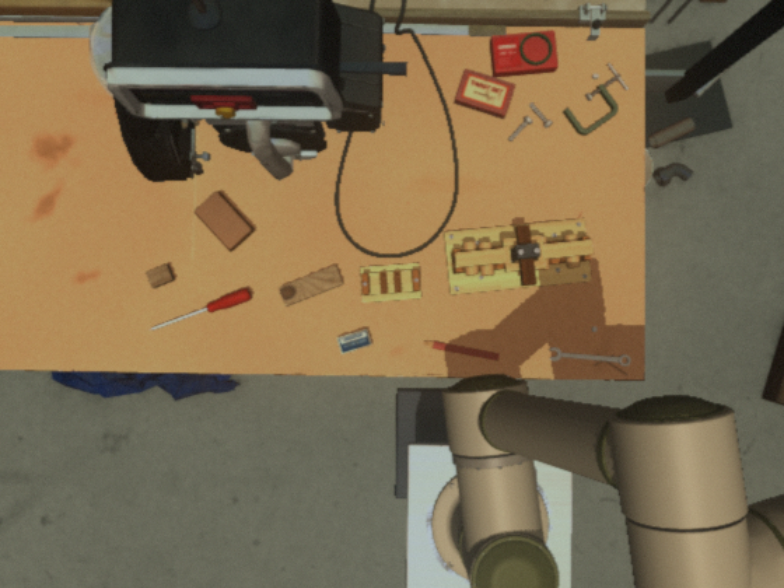

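The top view shows the jig at about (520,255), rack (390,283), pine offcut (311,284), cork block (224,220), chalk box (354,341) and screwdriver (200,308). I enlarge the work area.

```bash
python3 - <<'E'
from h import *
W=np.load("top.npy"); img=cv2.imread("pics/top.png")
a=cv2.imread("pics/top.png"); c=a[200:310,270:610]; cv2.imwrite("pics/crop.png",cv2.resize(c,None,fx=2.35,fy=2.35,interpolation=3))
def p(u,v): 
    v,u=int(v/1.4),int(u/1.4); return np.round(np.nanmedian(W[v-1:v+2,u-1:u+2].reshape(-1,3),0),1)
for n,q in dict(jigc=(524,251),rack=(390,283),block=(311,284),cork=(224,220),chalk=(354,341),drv=(200,308),table=(300,200),wood=(160,274),pencil=(460,350)).items(): print(n,p(*q))
# table plane
m=W[:,:,2]; print(np.nanmedian(W[140:190,60:120,2]))
# ortho height map, 1px=1mm
x,y,z=[W[...,i].ravel() for i in range(3)]
# jig extents by heights
for nm,(x0,x1,y0,y1,z0,z1) in dict(bar=(300,560,-330,0,70,84),bridge=(300,560,-330,0,110,125),base=(300,560,-330,0,6,18),wedge=(300,560,-330,0,88,106),rackbase=(300,560,30,180,5,14),rackcheek=(300,560,20,170,32,44),block=(300,560,150,330,14,26)).items():
    k=(x>x0)&(x<x1)&(y>y0)&(y<y1)&(z>z0)&(z<z1); pts=np.c_[x,y][k].astype(np.float32)
    if len(pts)>5: print(nm,len(pts),cv2.minAreaRect(pts),pts.mean(0),np.median(z[k]))
E
```

```text
jigc [519.8 -39.5 116.1]
rack [462.8 200.4  20. ]
block [460.4 352.4  19.2]
cork [579.2 522.   30.1]
chalk [350.8 268.7  20. ]
drv [408.  572.7   1.1]
table [6.271e+02 3.803e+02 4.000e-01]
wood [474.6 646.7  20.5]
pencil [334.9  62.2   8.4]
-0.5677444888912505
bar 760 ((507.43792724609375, -88.41924285888672), (91.58470916748047, 174.75369262695312), 0.2719497084617615) [523.3816  -84.93654] 76.6786310091945
bridge 165 ((521.0757446289062, -48.64529037475586), (25.269454956054688, 42.784969329833984), 6.465196132659912) [520.9877   -47.862206] 115.91574413181009
base 1052 ((430.95745849609375, -142.61392211914062), (285.1258850097656, 257.91546630859375), 89.9877700805664) [ 465.1447  -103.35644] 11.289825466827537
wedge 304 ((510.5057373046875, -48.2282600402832), (100.87065887451172, 38.29523849487305), 15.498723983764648) [504.78937 -48.66637] 98.37191376508524
rackbase 840 ((429.6678771972656, 104.56702423095703), (258.8232727050781, 149.81307983398438), 0.18263567984104156) [463.68732  93.6907 ] 8.951482199189222
rackcheek 103 ((493.1914978027344, 94.40122985839844), (53.7052116394043, 139.45230102539062), 17.441688537597656) [477.58252 129.74759] 37.73139103393247
block 880 ((438.150146484375, 234.9354705810547), (185.10264587402344, 172.54495239257812), 16.773712158203125) [432.18683 242.40044] 19.26084627103637
```

View pics/crop.png

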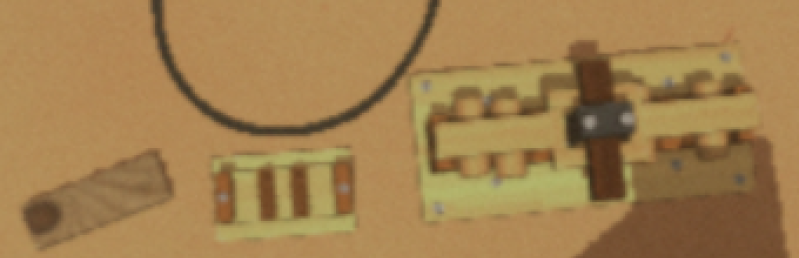

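The crop shows jig, bar, and wedge (running top–bottom at x≈600), with dowels on the left at (468,105), (505,105) and others on the right; the rack is empty.

```bash
python3 - <<'E'
from h import *
W=np.load("top.npy"); x,y,z=[W[...,i].ravel() for i in range(3)]
def fit(nm,b,z0,z1):
    k=(x>b[0])&(x<b[1])&(y>b[2])&(y<b[3])&(z>z0)&(z<z1); pts=np.c_[x,y][k].astype(np.float32)
    # keep largest blob
    g=np.zeros((600,600),np.uint8); o=np.array([b[0]-20,b[2]-20])
    for q in (pts-o).astype(int): g[q[0],q[1]]=1
    g=cv2.dilate(g,np.ones((5,5))); n,l,st,_=cv2.connectedComponentsWithStats(g); i=1+np.argmax(st[1:,4])
    q=(pts-o).astype(int); pts=pts[l[q[:,0],q[:,1]]==i]
    r=cv2.minAreaRect(pts); print(nm,len(pts),np.round(r[0],1),np.round(r[1],1),round(r[2],2),"zmed",np.round(np.median(z[k]),1))
fit("jigbase",(420,640,-260,140),5,18)
fit("bar",(480,560,-200,90),70,84)
fit("bridge",(480,560,-100,0),110,125)
fit("wedge",(420,640,-90,0),88,108)
fit("rack",(420,520,130,260),5,45)
fit("block",(410,520,280,420),12,26)
fit("cork",(520,660,440,600),22,40)
fit("chalk",(320,390,230,310),12,26)
fit("drv",(360,460,450,680),8,60)
# wedge profile along x
for xx in range(450,590,8):
    k=(abs(x-xx)<4)&(abs(y+50)<25)&(z>85)&(z<125)
    if k.sum(): print(xx,k.sum(),round(np.median(z[k]),1),round(y[k].mean(),1))
for yy in range(-180,90,5):
    r=[]
    for s in(-1,1):
        k=(abs(x-(519+s*23))<5)&(abs(y-yy)<2.5)&(z>20)
        r.append((round(np.median(z[k])) if k.sum() else None))
    print(yy,r,end=" ")
E
```

```text
jigbase 2401 [551.1 -22.2] [194.3 324. ] 6.22 zmed 11.3
bar 577 [514.4  20.1] [ 60.3 118.2] 3.4 zmed 76.7
bridge 165 [521.1 -48.6] [25.3 42.8] 6.47 zmed 115.9
wedge 217 [494.8 -48.4] [68.6 40.3] 2.55 zmed 97.8
rack 999 [464.3 197.8] [ 74.1 116.2] 6.87 zmed 18.5
block 652 [456.7 353.1] [ 40.6 120. ] 22.57 zmed 18.7
cork 851 [580.  523.9] [106.5  63.5] 43.62 zmed 29.4
chalk 282 [350.1 266.2] [33.7 61.7] 18.15 zmed 17.7
drv 372 [405.2 567.1] [ 26.4 205.6] 19.86 zmed 20.2
458 7 95.4 -49.9
466 33 101.8 -53.7
474 30 100.9 -52.5
482 35 100.3 -51.8
490 38 99.8 -51.4
498 30 97.8 -50.2
506 46 99.4 -44.9
514 67 115.6 -47.6
522 57 117.4 -45.3
530 48 114.6 -48.6
538 26 96.8 -44.0
546 33 95.3 -44.7
554 31 94.0 -43.9
562 32 93.5 -43.3
570 13 91.8 -42.6
-180 [None, None] -175 [None, 74] -170 [None, 77] -165 [None, 76] -160 [None, 77] -155 [59, 76] -150 [59, 77] -145 [59, 77] -140 [57, 76] -135 [53, 77] -130 [None, 75] -125 [None, 76] -120 [None, 77] -115 [None, 75] -110 [None, 75] -105 [None, 55] -100 [55, 75] -95 [57, 67] -90 [74, 60] -85 [76, 78] -80 [75, 77] -75 [76, 79] -70 [76, 78] -65 [98, 75] -60 [99, None] -55 [100, 98] -50 [100, 96] -45 [100, 97] -40 [86, 96] -35 [76, 94] -30 [76, 78] -25 [76, 76] -20 [76, 78] -15 [64, 77] -10 [33, 77] -5 [33, None] 0 [39, None] 5 [54, None] 10 [59, 54] 15 [59, 57] 20 [59, 60] 25 [58, 59] 30 [54, 55] 35 [73, None] 40 [60, 53] 45 [72, 57] 50 [69, 57] 55 [70, 58] 60 [75, 52] 65 [75, None] 70 [76, None] 75 [74, None] 80 [65, None] 85 [None, None]
```

```bash
cat >> h.py <<'E'
def state():
    s=sense(); q=s["ee_rot"]; Rt=R.from_quat([q[1],q[2],q[3],q[0]])
    return s,np.array(s["eef_pos"]),Rt
def rot(yaw,tilt=0):
    # tool y horizontal at world angle yaw(deg), z down; tilt = turn about tool y (deg)
    a=np.radians(yaw); y=np.array([np.cos(a),np.sin(a),0]); z=np.array([0,0,-1.]); x=np.cross(y,z)
    return R.from_matrix(np.c_[x,y,z])*R.from_euler("y",tilt,degrees=True)
def go(pos,yaw,tilt=0,frm=None):
    "frm: (pos,yaw,tilt) commanded start; returns offset cm, rotvec deg in tool axes"
    if frm is None: s,p,Rt=state()
    else: p,Rt=np.array(frm[0],float),rot(*frm[1:])
    d=Rt.inv().apply(np.array(pos,float)-p)/10; r=np.degrees((Rt.inv()*rot(yaw,tilt)).as_rotvec())
    print("offset",np.round(d,2).tolist(),"rot",np.round(r,1).tolist())
def fr(o,x,y,yaw):
    a=np.radians(yaw); return np.array([o[0]+x*np.cos(a)-y*np.sin(a),o[1]+x*np.sin(a)+y*np.cos(a)])
def wcloud():
    s,p,Rt=state(); c=capture("wrist"); d=c["depth"].astype(float); h,w=d.shape
    f=h/2/np.tan(np.radians(c["vertical_fov"])/2)
    v,u=np.mgrid[:h,:w]; du=u-c["cx"]; dv=v-c["cy"]; r=np.hypot(du,dv)+1e-9; t=r/f
    k=np.tan(np.minimum(t,1.5))*d/r
    P=np.stack([du*k,dv*k,d,np.ones_like(d)],-1)@np.array(c["mount"]).T
    W=Rt.apply(P[...,:3].reshape(-1,3)).reshape(h,w,3)+p; W[(d==0)|(t>1.3)]=np.nan
    return c,W
def blob(W,b,z0,z1,nm=""):
    P=W.reshape(-1,3); P=P[~np.isnan(P[:,0])]; x,y,z=P.T
    k=(x>b[0])&(x<b[1])&(y>b[2])&(y<b[3])&(z>z0)&(z<z1); q=P[k]
    g=np.zeros((700,700),np.uint8); i=(q[:,:2]-[b[0]-20,b[2]-20]).astype(int); g[i[:,0],i[:,1]]=1
    g=cv2.dilate(g,np.ones((5,5))); n,l,st,_=cv2.connectedComponentsWithStats(g)
    q=q[l[i[:,0],i[:,1]]==1+np.argmax(st[1:,4])]; r=cv2.minAreaRect(q[:,:2].astype(np.float32))
    print(nm,len(q),np.round(r[0],1),np.round(r[1],1),round(r[2],2),"z",np.round(np.median(q[:,2]),1)); return r
E
python3 -c "
from h import *
go((457,353,200),22.6)"
```

```text
offset [55.28, -69.15, 10.43] rot [-0.0, -0.1, -91.7]
```

Call:
step_arm(plan=[{"offset": [27,-34,0],"rot": [0,0,-46],"gripper": 8.5},{"offset": [27,-34,0],"rot": [0,0,-46],"gripper": 8.5},{"offset": [27,-34,0],"rot": [0,0,-46],"gripper": 8.5},{"offset": [27,-34,0],"rot": [0,0,-46],"gripper": 8.5},{"offset": [27,-34,0],"rot": [0,0,-46],"gripper": 8.5},{"offset": [27,-34,0],"rot": [0,0,-46],"gripper": 8.5},{"offset": [27,-34,0],"rot": [0,0,-46],"gripper": 8.5},{"offset": [55,-69,8],"rot": [0,0,-91.7],"gripper": 8.5},{"offset": [55,-69,8],"rot": [0,0,-91.7],"gripper": 8.5},{"offset": [55,-69,8],"rot": [0,0,-91.7],"gripper": 8.5},{"offset": [55,-69,8],"rot": [0,0,-91.7],"gripper": 8.5},{"offset": [55,-69,8],"rot": [0,0,-91.7],"gripper": 8.5}])

```text
time_s: 1.3
eef_pos: [368.1, 81.0, 266.5]
ee_rot: [0.0, 0.572, 0.82, 0.0]
force: [0.9, -1.8, 0.4]
grip_width: 0.992
grip_force: 0.0
```

```bash
python3 -c "
from h import *
s,p,r=state(); print(s['time_s'],p,s['joints'])
go((457,353,200),22.6)"
```

```text
1.3 [368.12444564  80.99017921 266.53785465] [-9.70530892e-02  1.73045802e-02  1.95400844e+00 -1.15365395e-04
  1.16965779e+00 -4.50311362e-01]
offset [22.45, 17.75, 6.65] rot [0.0, 0.0, -2.4]
```

Call:
step_arm(plan=[{"offset": [22.45,17.75,6.65],"rot": [0,0,-2.4],"gripper": 8.5},{"offset": [22.45,17.75,6.65],"rot": [0,0,-2.4],"gripper": 8.5},{"offset": [22.45,17.75,6.65],"rot": [0,0,-2.4],"gripper": 8.5},{"offset": [22.45,17.75,6.65],"rot": [0,0,-2.4],"gripper": 8.5},{"offset": [22.45,17.75,6.65],"rot": [0,0,-2.4],"gripper": 8.5},{"offset": [22.45,17.75,6.65],"rot": [0,0,-2.4],"gripper": 8.5},{"offset": [22.45,17.75,6.65],"rot": [0,0,-2.4],"gripper": 8.5},{"offset": [22.45,17.75,6.65],"rot": [0,0,-2.4],"gripper": 8.5},{"offset": [22.45,17.75,6.65],"rot": [0,0,-2.4],"gripper": 8.5}])

```text
time_s: 2.2
eef_pos: [458.6, 349.4, 200.5]
ee_rot: [0.0, 0.557, 0.83, -0.0]
force: [0.4, -0.3, 0.2]
grip_width: 0.994
grip_force: 0.0
```

```bash
python3 -c "
from h import *
s,p,r=state(); print(s['time_s'],p)
c,W=wcloud(); save('w1',c['color'],1.2); np.save('w1.npy',W)
b=blob(W,(400,520,270,430),12,26,'block'); blob(W,(400,530,120,280),5,45,'rack'); print(np.nanmedian(W[...,2]))
go((b[0][0],b[0][1],90),b[2])"
```

```text
2.2 [458.60675753 349.37708049 200.53738034]
block 7113 [455.6 353.5] [ 40.6 121. ] 22.27 z 19.9
rack 4998 [463.8 201.5] [ 70.8 111.6] 5.46 z 20.6
1.3752250096002996
offset [0.52, -0.14, 11.08] rot [0.0, 0.0, -0.1]
```

View pics/w1.png

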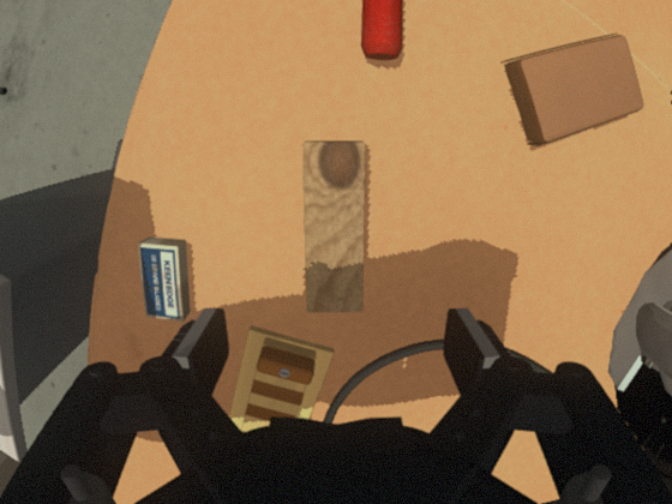

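The wrist view shows the offcut at (335,225), chalk box (163,278), cork (575,90), driver handle at top, rack partly at (285,385); the fingertips are at (205,325) and (465,325), whose depth gives the tip reach when open.

```bash
python3 -c "
from h import *
W=np.load('w1.npy'); s,p,r=state(); T=r.inv().apply(W.reshape(-1,3)-p).reshape(W.shape)
for sl in ((slice(255,300),slice(140,190)),(slice(255,300),slice(370,420))):
    q=T[sl].reshape(-1,3); q=q[(q[:,2]<110)&(q[:,2]>20)]; print(len(q),np.round(np.percentile(q,[0,5,50,95,100],axis=0),1).tolist())
"
```

```text
1659 [[-11.3, -56.9, 20.1], [-3.9, -54.6, 23.3], [8.5, -43.5, 40.1], [11.2, -42.5, 55.3], [11.9, -42.0, 59.1]]
1665 [[-10.7, 41.6, 20.0], [-4.0, 41.9, 23.1], [8.4, 43.0, 40.1], [11.2, 54.2, 55.2], [11.8, 56.2, 59.9]]
```

Call:
step_arm(plan=[{"offset": [0.5,-0.1,5],"rot": [0,0,0],"gripper": 8.5},{"offset": [0.5,-0.1,10],"rot": [0,0,0],"gripper": 8.5},{"offset": [0.5,-0.1,11],"rot": [0,0,0],"gripper": 8.5},{"offset": [0.5,-0.1,11.5],"rot": [0,0,0],"gripper": 6},{"offset": [0.5,-0.1,11.5],"rot": [0,0,0],"gripper": 5},{"offset": [0.5,-0.1,11.5],"rot": [0,0,0],"gripper": 5},{"offset": [0.5,-0.1,11.5],"rot": [0,0,0],"gripper": 5}])

```text
time_s: 2.95
eef_pos: [456.6, 354.7, 87.0]
ee_rot: [0.001, 0.557, 0.83, 0.001]
force: [-0.4, -0.9, -0.5]
grip_width: 0.585
grip_force: 0.0
```

Call:
step_arm(plan=[{"offset": [0,0,0.8],"rot": [0,0,0],"gripper": 5},{"offset": [0,0,1.2],"rot": [0,0,0],"gripper": 4.5},{"offset": [0,0,1.2],"rot": [0,0,0],"gripper": 3},{"offset": [0,0,1.2],"rot": [0,0,0],"gripper": 3},{"offset": [0,0,1.2],"rot": [0,0,0],"gripper": 3},{"offset": [0,0,1.2],"rot": [0,0,0],"gripper": 3},{"offset": [0,0,1.2],"rot": [0,0,0],"gripper": 3}], squeeze=90)

```text
time_s: 3.65
eef_pos: [455.9, 354.4, 73.2]
ee_rot: [-0.0, 0.557, 0.83, -0.0]
force: [-0.2, -0.3, -0.5]
grip_width: 0.448
grip_force: 90.2
```

```bash
python3 -c "
from h import *
W=np.load('top.npy').reshape(-1,3); 
for y0 in range(-300,650,50):
    k=(W[:,1]>y0)&(W[:,1]<y0+50)&(W[:,2]>60)&(W[:,0]>560); print(y0,np.round(np.nanmin(W[k,0])) if k.any() else None,end='; ')
s,p,r=state()
t=fr((521,-48.5),127,0,6.2); print(t)
go((p[0],p[1],270),22.4); go((t[0],t[1],270),96.2)"
```

```text
-300 None; -250 None; -200 953.0; -150 None; -100 560.0; -50 560.0; 0 None; 50 None; 100 None; 150 739.0; 200 735.0; 250 648.0; 300 648.0; 350 638.0; 400 638.0; 450 648.0; 500 635.0; 550 627.0; 600 627.0; [647.25717242 -34.78408183]
offset [0.0, -0.0, -19.68] rot [-0.0, -0.0, -0.1]
offset [-43.27, 2.96, -19.68] rot [-0.0, -0.0, -73.9]
```

Call:
step_arm(plan=[{"offset": [0,0,-5],"rot": [0,0,0],"gripper": 3},{"offset": [0,0,-10],"rot": [0,0,0],"gripper": 3},{"offset": [0,0,-15],"rot": [0,0,0],"gripper": 3},{"offset": [-4,0.3,-19],"rot": [0,0,-8],"gripper": 3},{"offset": [-9,0.6,-19.5],"rot": [0,0,-16],"gripper": 3},{"offset": [-14,1,-19.5],"rot": [0,0,-24],"gripper": 3},{"offset": [-19,1.3,-19.5],"rot": [0,0,-32],"gripper": 3},{"offset": [-24,1.6,-19.5],"rot": [0,0,-40],"gripper": 3},{"offset": [-29,2,-19.5],"rot": [0,0,-48],"gripper": 3},{"offset": [-34,2.3,-19.5],"rot": [0,0,-56],"gripper": 3},{"offset": [-39,2.6,-19.5],"rot": [0,0,-64],"gripper": 3},{"offset": [-43.3,3,-19.5],"rot": [0,0,-72],"gripper": 3}])

```text
time_s: 4.85
eef_pos: [643.1, -26.7, 268.3]
ee_rot: [-0.0, -0.04, 0.999, 0.0]
force: [0.4, 0.6, 0.3]
grip_width: 0.443
grip_force: 90.7
```

```bash
python3 -c "
from h import *
s,p,r=state(); print(s['time_s'],p)
t=fr((521,-48.5),127,0,6.2)
go((t[0],t[1],154),96.2)"
```

```text
4.85 [643.06022346 -26.69946964 268.31011147]
offset [-0.35, -0.84, 11.43] rot [0.0, -0.0, -1.6]
```

Call:
step_arm(plan=[{"offset": [-0.3,-0.8,5],"rot": [0,0,-1.6],"gripper": 3},{"offset": [-0.3,-0.8,10],"rot": [0,0,-1.6],"gripper": 3},{"offset": [-0.3,-0.8,11.4],"rot": [0,0,-1.6],"gripper": 3},{"offset": [-0.3,-0.8,11.4],"rot": [0,0,-1.6],"gripper": 3},{"offset": [-0.3,-0.8,11.4],"rot": [0,0,-1.6],"gripper": 3}])

```text
time_s: 5.35
eef_pos: [647.1, -32.2, 156.9]
ee_rot: [0.002, -0.052, 0.999, -0.001]
force: [0.3, -0.8, 0.3]
grip_width: 0.449
grip_force: 90.9
```

```bash
python3 -c "
from h import *
s,p,r=state(); print(s['time_s'],p,r.as_matrix()[:,1])
c,W=wcloud(); save('w2',c['color'],1.2); np.save('w2.npy',W)
blob(W,(535,585,-80,0),84,99,'thin'); blob(W,(500,540,-90,0),108,125,'bridge');blob(W,(570,720,-80,10),92,110,'block')
"
```

```text
5.35 [647.11849311 -32.24057897 156.85335041] [-0.10292077  0.99468883 -0.0012012 ]
thin 4879 [551.3 -44.6] [35.2 24.2] 6.29 z 95.3Traceback (most recent call last):
  File "<string>", line 5, in <module>
    blob(W,(535,585,-80,0),84,99,'thin'); blob(W,(500,540,-90,0),108,125,'bridge');blob(W,(570,720,-80,10),92,110,'block')
                                          ~~~~^^^^^^^^^^^^^^^^^^^^^^^^^^^^^^^^^^^^
  File "h.py", line 43, in blob
    q=q[l[i[:,0],i[:,1]]==1+np.argmax(st[1:,4])]; r=cv2.minAreaRect(q[:,:2].astype(np.float32))
                            ~~~~~~~~~^^^^^^^^^^
    return _wrapfunc(a, 'argmax', axis=axis, out=out, **kwds)
    return bound(*args, **kwds)
ValueError: attempt to get argmax of an empty sequence
```

View pics/w2.png

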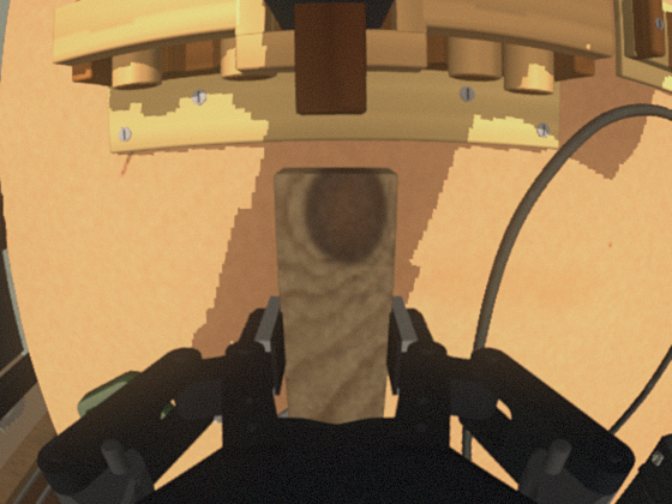

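The view shows the wedge's thin end at (331,110) in line with the offcut's front edge (336,170), with a small gap left.

Call:
step_arm(plan=[{"offset": [0.6,-0.2,0.3],"rot": [0,0,0],"gripper": 3},{"offset": [1.0,-0.2,0.3],"rot": [0,0,0],"gripper": 3},{"offset": [1.4,-0.2,0.3],"rot": [0,0,0],"gripper": 3},{"offset": [1.8,-0.2,0.3],"rot": [0,0,0],"gripper": 3},{"offset": [2.2,-0.2,0.3],"rot": [0,0,0],"gripper": 3},{"offset": [2.6,-0.2,0.3],"rot": [0,0,0],"gripper": 3},{"offset": [3.0,-0.2,0.3],"rot": [0,0,0],"gripper": 3}])

```text
time_s: 6.1
eef_pos: [617.6, -37.6, 152.2]
ee_rot: [0.003, -0.051, 0.999, -0.0]
force: [6.1, -0.3, -1.9]
grip_width: 0.445
grip_force: 90.8
```

```bash
python3 -c "
from h import *
s,p,r=state(); print(s['time_s'],p,s['force'])
c,W=wcloud(); np.save('w3.npy',W)
blob(W,(533,585,-80,0),84,99,'thin+block')
P=W.reshape(-1,3)
for x in range(530,600,4):
    k=(abs(P[:,0]-x)<2)&(abs(P[:,1]+45)<10)&(P[:,2]>60); print(x,np.round(np.median(P[k,2]),1) if k.any() else None,end='; ')
"
```

```text
6.1 [617.58582319 -37.58672315 152.2040058 ] [ 6.08175827 -0.26679184 -1.9127984 ]
thin+block 7028 [559.  -42.8] [52.  42.6] 0.01 z 96.1
530 114.1; 534 96.2; 538 95.7; 542 95.4; 546 95.1; 550 94.7; 554 94.3; 558 95.9; 562 99.1; 566 99.0; 570 99.2; 574 99.2; 578 99.2; 582 99.2; 586 99.2; 590 99.3; 594 99.3; 598 178.6;
```

Call:
step_arm(plan=[{"offset": [0.4,0,-0.1],"rot": [0,0,0],"gripper": 3},{"offset": [0.8,0,-0.1],"rot": [0,0,0],"gripper": 3},{"offset": [1.2,0,-0.1],"rot": [0,0,0],"gripper": 3},{"offset": [1.5,0,-0.1],"rot": [0,0,0],"gripper": 3},{"offset": [1.7,0,-0.1],"rot": [0,0,0],"gripper": 3},{"offset": [1.7,0,-0.1],"rot": [0,0,0],"gripper": 3}])

```text
time_s: 6.75
eef_pos: [599.4, -39.3, 152.2]
ee_rot: [-0.0, -0.051, 0.999, 0.0]
force: [-0.2, -0.8, -1.1]
grip_width: 0.444
grip_force: 90.8
```

```bash
python3 -c "
from h import *
s,p,r=state(); print(s['time_s'],p,s['force'])
c,W=wcloud(); np.save('w3.npy',W)
P=W.reshape(-1,3)
for x in range(526,570,3):
    k=(abs(P[:,0]-x)<2)&(abs(P[:,1]+45)<10)&(P[:,2]>60); print(x,np.round(np.median(P[k,2]),1) if k.any() else None,end='; ')
for n in range(1):
  pass
# free place for block: behind jig
t=(670,-215); go((t[0],t[1],160),96.2)
"
```

```text
6.75 [599.35091003 -39.28436922 152.23358626] [-0.1851384  -0.81629898 -1.0834938 ]
526 114.2; 529 113.9; 532 113.4; 535 95.4; 538 95.2; 541 99.2; 544 99.5; 547 99.5; 550 99.5; 553 99.4; 556 99.5; 559 99.5; 562 99.5; 565 99.5; 568 99.5; offset [-5.21, -18.2, -0.77] rot [0.0, -0.0, -0.3]
```

Call:
step_arm(plan=[{"offset": [-3,0,0],"rot": [0,0,0],"gripper": 3},{"offset": [-6,0,-3],"rot": [0,0,0],"gripper": 3},{"offset": [-8,-3,-3],"rot": [0,0,8],"gripper": 3},{"offset": [-8,-6,-3],"rot": [0,0,16],"gripper": 3},{"offset": [-8,-9,-3],"rot": [0,0,24],"gripper": 3},{"offset": [-8,-12,-3],"rot": [0,0,32],"gripper": 3},{"offset": [-8,-14,-3],"rot": [0,0,40],"gripper": 3},{"offset": [-8,-15,-3],"rot": [0,0,48],"gripper": 3},{"offset": [-8,-15,-3],"rot": [0,0,56],"gripper": 3},{"offset": [-8,-15,-3],"rot": [0,0,64],"gripper": 3},{"offset": [-8,-15,-3],"rot": [0,0,72],"gripper": 3},{"offset": [-8,-15,-3],"rot": [0,0,80],"gripper": 3}])

```text
time_s: 8.0
eef_pos: [694.5, -180.3, 181.9]
ee_rot: [-0.0, 0.605, 0.796, -0.0]
force: [0.2, 0.0, -0.8]
grip_width: 0.445
grip_force: 91.2
```

```bash
python3 -c "
from h import *
s,p,r=state(); print(s['time_s'],p,s['force'])
go((705,-190,100),0);go((705,-190,74),0)
"
```

```text
8.0 [ 694.54467108 -180.30920638  181.91518339] [ 0.17601306  0.03314452 -0.84342333]
offset [-1.22, 0.75, 8.19] rot [-0.0, -0.0, 15.5]
offset [-1.22, 0.75, 10.79] rot [-0.0, -0.0, 15.5]
```

Call:
step_arm(plan=[{"offset": [-1.2,0.8,4],"rot": [0,0,8],"gripper": 3},{"offset": [-1.2,0.8,8],"rot": [0,0,15.5],"gripper": 3},{"offset": [-1.2,0.8,10],"rot": [0,0,15.5],"gripper": 3},{"offset": [-1.2,0.8,10.6],"rot": [0,0,15.5],"gripper": 3},{"offset": [-1.2,0.8,10.6],"rot": [0,0,15.5],"gripper": 3},{"offset": [-1.2,0.8,10.7],"rot": [0,0,15.5],"gripper": 3},{"offset": [-1.2,0.8,10.8],"rot": [0,0,15.5],"gripper": 3}])

```text
time_s: 8.7
eef_pos: [706.2, -189.9, 76.1]
ee_rot: [0.001, 0.705, 0.709, 0.001]
force: [-0.1, -1.0, -1.4]
grip_width: 0.445
grip_force: 91.0
```

Call:
step_arm(plan=[{"offset": [0,0,0.1],"rot": [0,0,0],"gripper": 3},{"offset": [0,0,0.2],"rot": [0,0,0],"gripper": 3},{"offset": [0,0,0.2],"rot": [0,0,0],"gripper": 3},{"offset": [0,0,0.2],"rot": [0,0,0],"gripper": 6},{"offset": [0,0,0.2],"rot": [0,0,0],"gripper": 6},{"offset": [0,0,0.2],"rot": [0,0,0],"gripper": 6},{"offset": [0,0,-5],"rot": [0,0,0],"gripper": 6},{"offset": [0,0,-10],"rot": [0,0,0],"gripper": 6},{"offset": [0,0,-12],"rot": [0,0,0],"gripper": 6}])

```text
time_s: 9.6
eef_pos: [706.4, -190.0, 200.1]
ee_rot: [0.004, 0.705, 0.709, 0.001]
force: [-0.3, -0.1, 0.5]
grip_width: 0.698
grip_force: 0.0
```

```bash
python3 -c "
from h import *
s,p,r=state(); print(s['time_s'],p,s['joints'])
# wedge: moved 29 mm, head end at jig x=-60-29=-89; grasp at x=-72
t=fr((520.5,-48),-72,0,6.2); print(t)
go((t[0],t[1],220),96.2); go((t[0],t[1],220),-83.8)
"
```

```text
9.6 [ 706.44474505 -189.97492506  200.08926773] [-4.22357071e-01  8.67619841e-01  8.64463716e-01 -6.01783343e-06
  1.40200169e+00 -4.28985097e-01]
[448.92113059 -55.77595361]
offset [13.58, -25.65, -2.21] rot [0.1, 0.5, -95.8]
offset [13.58, -25.65, -2.21] rot [0.4, -0.1, 84.2]
```

Call:
step_arm(plan=[{"offset": [2,-4,-2.2],"rot": [0,0,8],"gripper": 6},{"offset": [4,-8,-2.2],"rot": [0,0,16],"gripper": 6},{"offset": [6,-12,-2.2],"rot": [0,0,24],"gripper": 6},{"offset": [8,-15,-2.2],"rot": [0,0,32],"gripper": 6},{"offset": [9,-18,-2.2],"rot": [0,0,40],"gripper": 6},{"offset": [11,-21,-2.2],"rot": [0,0,48],"gripper": 6},{"offset": [12,-23,-2.2],"rot": [0,0,56],"gripper": 6},{"offset": [13.6,-25.6,-2.2],"rot": [0,0,64],"gripper": 6},{"offset": [13.6,-25.6,-2.2],"rot": [0,0,72],"gripper": 6},{"offset": [13.6,-25.6,-2.2],"rot": [0,0,80],"gripper": 6},{"offset": [13.6,-25.6,-2.2],"rot": [0,0,84.2],"gripper": 6},{"offset": [13.6,-25.6,-2.2],"rot": [0,0,84.2],"gripper": 6}])

```text
time_s: 10.8
eef_pos: [448.7, -55.3, 216.5]
ee_rot: [0.0, 0.999, 0.054, 0.0]
force: [0.2, 0.1, 0.1]
grip_width: 0.704
grip_force: 0.0
```

```bash
python3 -c "
from h import *
s,p,r=state(); print(s['time_s'],p,s['joints'])
c,W=wcloud(); np.save('w4.npy',W); save('w4',c['color'],1.2)
b=blob(W,(410,508,-90,-10),88,110,'head'); blob(W,(500,545,-80,-10),111,125,'bridge'); blob(W,(450,600,-200,100),70,84,'bar')
"
```

```text
10.8 [448.66634106 -55.31295424 216.46131617] [-3.82859977e-01  2.49636667e-01  1.82916730e+00  1.37239547e-05
  1.06232594e+00  1.08073813e+00]
head 4957 [469.  -52.3] [78.8 26.1] 6.39 z 99.4
bridge 3504 [520.4 -48. ] [24.3 42.2] 7.23 z 115.1
bar 15751 [518.8 -48.1] [ 62.3 256.3] 6.1 z 77.8
```

View pics/w4.png

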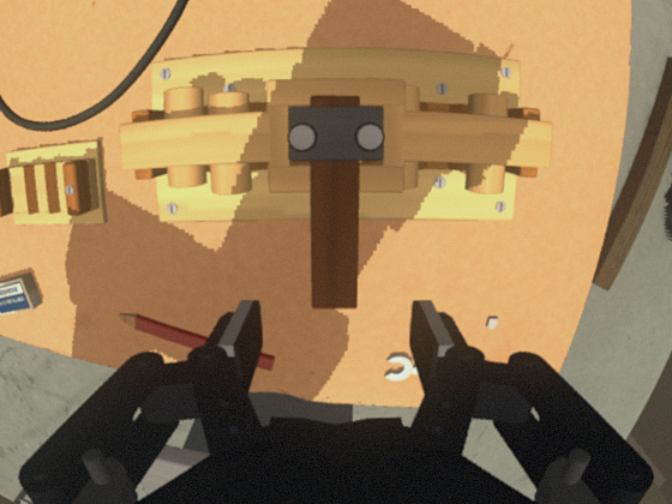

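The view shows the wedge head loose at (333,305), bar level with post at (335,135), dowels at (185,140), (230,140) left and (488,140) right plus one partly hidden near (410,100).

Call:
step_arm(plan=[{"offset": [0,-0.1,4],"rot": [0,0,0],"gripper": 4.5},{"offset": [0,-0.1,6.4],"rot": [0,0,0],"gripper": 4.5},{"offset": [0,-0.1,6.4],"rot": [0,0,0],"gripper": 4.5},{"offset": [0,-0.1,6.4],"rot": [0,0,0],"gripper": 1},{"offset": [0,-0.1,6.4],"rot": [0,0,0],"gripper": 1},{"offset": [0,-0.1,6.4],"rot": [0,0,0],"gripper": 1},{"offset": [0,-0.1,6.4],"rot": [0,0,0],"gripper": 1},{"offset": [0,-0.1,6.4],"rot": [0,0,0],"gripper": 1}], squeeze=60)

```text
time_s: 11.65
eef_pos: [448.8, -54.5, 152.9]
ee_rot: [0.0, 0.999, 0.054, 0.001]
force: [-2.0, -1.8, 4.9]
grip_width: 0.266
grip_force: 61.7
```

Call:
step_arm(plan=[{"offset": [-1,0,0],"rot": [0,0,0],"gripper": 1},{"offset": [-2,0,0],"rot": [0,0,0],"gripper": 1},{"offset": [-3,0,0],"rot": [0,0,0],"gripper": 1},{"offset": [-4,0,0],"rot": [0,0,0],"gripper": 1},{"offset": [-5,0,0],"rot": [0,0,0],"gripper": 1},{"offset": [-6,0,0],"rot": [0,0,0],"gripper": 1},{"offset": [-6,0,0],"rot": [0,0,0],"gripper": 1}])

```text
time_s: 12.35
eef_pos: [387.6, -60.7, 152.1]
ee_rot: [-0.0, 0.999, 0.054, -0.001]
force: [-0.6, 0.4, -0.7]
grip_width: 0.264
grip_force: 61.2
```

```bash
python3 -c "
from h import *
s,p,r=state(); print(s['time_s'],p,s['force'])
c,W=wcloud(); blob(W,(360,500,-90,-10),88,115,'wedge')
"
```

```text
12.35 [387.59849721 -60.69320824 152.0579479 ] [-0.60322427  0.38671964 -0.65328193]
wedge 16222 [422.6 -57.2] [109.2  50. ] 6.54 z 96.6
```

```bash
python3 -c "
from h import *
go((705,-77,240),0); go((705,-77,240),0,frm=((387.6,-60.7,152),-83.8,0))
"
```

```text
offset [31.3, 4.99, -8.78] rot [-0.0, 0.0, -83.9]
offset [31.38, 5.05, -8.8] rot [0.0, 0.0, -83.8]
```

Call:
step_arm(plan=[{"offset": [0,0,-5],"rot": [0,0,0],"gripper": 1},{"offset": [0,0,-8.8],"rot": [0,0,-4],"gripper": 1},{"offset": [4,0.5,-8.8],"rot": [0,0,-12],"gripper": 1},{"offset": [8,1,-8.8],"rot": [0,0,-20],"gripper": 1},{"offset": [12,2,-8.8],"rot": [0,0,-28],"gripper": 1},{"offset": [16,3,-8.8],"rot": [0,0,-36],"gripper": 1},{"offset": [20,3.5,-8.8],"rot": [0,0,-44],"gripper": 1},{"offset": [24,4,-8.8],"rot": [0,0,-52],"gripper": 1},{"offset": [28,5,-8.8],"rot": [0,0,-60],"gripper": 1},{"offset": [31.3,5,-8.8],"rot": [0,0,-68],"gripper": 1},{"offset": [31.3,5,-8.8],"rot": [0,0,-76],"gripper": 1},{"offset": [31.3,5,-8.8],"rot": [0,0,-83.8],"gripper": 1}])

```text
time_s: 13.6
eef_pos: [706.2, -76.5, 238.5]
ee_rot: [-0.001, 0.705, 0.709, -0.0]
force: [-1.5, -0.7, -0.5]
grip_width: 0.264
grip_force: 61.2
```

```bash
python3 -c "
from h import *
s,p,r=state(); print(s['time_s'],p,s['grip_width'])
go((705,-77,76),0)
c,W=wcloud(); T=r.inv().apply(W.reshape(-1,3)-p); k=(abs(T[:,1])<11)&(T[:,0]>-30)&(T[:,0]<110)&(T[:,2]>30)&(T[:,2]<90); q=T[k]; print(np.percentile(q,[1,99],axis=0)); print(np.polyfit(q[:,0],q[:,2],1))
"
```

```text
13.6 [706.20376115 -76.51969083 238.53444265] 0.26396473687669025
offset [-0.05, -0.1, 16.25] rot [-0.1, -0.0, 0.3]
[[-16.88790383 -10.78610884  51.35533436]
 [ 88.47096657  10.72306228  59.49228636]]
[ 0.06645507 52.84202992]
```

Call:
step_arm(plan=[{"offset": [0,-0.1,5],"rot": [0,0,0],"gripper": 1},{"offset": [0,-0.1,10],"rot": [0,0,0],"gripper": 1},{"offset": [0,-0.1,14],"rot": [0,0,0],"gripper": 1},{"offset": [0,-0.1,15.5],"rot": [0,0,0],"gripper": 1},{"offset": [0,-0.1,16],"rot": [0,0,0],"gripper": 1},{"offset": [0,-0.1,16.1],"rot": [0,0,0],"gripper": 1},{"offset": [0,-0.1,16.2],"rot": [0,0,0],"gripper": 1},{"offset": [0,-0.1,16.2],"rot": [0,0,0],"gripper": 1}])

```text
time_s: 14.45
eef_pos: [705.1, -77.0, 80.1]
ee_rot: [0.001, 0.707, 0.707, 0.001]
force: [-0.2, -0.3, -0.4]
grip_width: 0.268
grip_force: 61.1
```

Call:
step_arm(plan=[{"offset": [0,0,0.2],"rot": [0,0,0],"gripper": 1},{"offset": [0,0,0.35],"rot": [0,0,0],"gripper": 1},{"offset": [0,0,0.4],"rot": [0,0,0],"gripper": 1},{"offset": [0,0,0.4],"rot": [0,0,0],"gripper": 1}])

```text
time_s: 14.85
eef_pos: [705.1, -76.8, 78.0]
ee_rot: [0.001, 0.707, 0.707, 0.001]
force: [-7.6, 2.0, 19.2]
grip_width: 0.266
grip_force: 63.7
```

Call:
step_arm(plan=[{"offset": [0,0,0.25],"rot": [0,0,0],"gripper": 1},{"offset": [0,0,0.25],"rot": [0,0,0],"gripper": 5},{"offset": [0,0,0.25],"rot": [0,0,0],"gripper": 5},{"offset": [0,0,0.25],"rot": [0,0,0],"gripper": 5},{"offset": [0,0,-4],"rot": [0,0,0],"gripper": 5},{"offset": [0,0,-9],"rot": [0,0,0],"gripper": 7.5},{"offset": [0,0,-14],"rot": [0,0,0],"gripper": 7.5}])

```text
time_s: 15.55
eef_pos: [704.2, -76.8, 215.5]
ee_rot: [-0.001, 0.707, 0.707, -0.0]
force: [0.8, -0.4, 0.4]
grip_width: 0.874
grip_force: 0.0
```

```bash
python3 -c "
from h import *
s,p,r=state(); print(s['time_s'],p,s['grip_width'])
c,W=wcloud(); blob(W,(660,760,-130,80),5,35,'wedge')
go((519.4,-48.1,200),6.1)
"
```

```text
15.55 [704.15144865 -76.81125733 215.52470696] 0.8744948548436053
wedge 3794 [706.3 -41.4] [ 24.5 107.9] 0.23 z 21.7
offset [2.92, -18.71, 2.35] rot [0.7, 0.3, -6.1]
```

Call:
step_arm(plan=[{"offset": [2.9,-18.7,2],"rot": [0,0,-6.1],"gripper": 7.6},{"offset": [2.9,-18.7,2],"rot": [0,0,-6.1],"gripper": 7.6},{"offset": [2.9,-18.7,2],"rot": [0,0,-6.1],"gripper": 7.6},{"offset": [2.9,-18.7,2],"rot": [0,0,-6.1],"gripper": 7.6},{"offset": [2.9,-18.7,2],"rot": [0,0,-6.1],"gripper": 7.6},{"offset": [2.9,-18.7,2],"rot": [0,0,-6.1],"gripper": 7.6},{"offset": [2.9,-18.7,2],"rot": [0,0,-6.1],"gripper": 7.6}])

```text
time_s: 16.3
eef_pos: [518.7, -48.1, 194.7]
ee_rot: [0.001, 0.669, 0.744, 0.0]
force: [0.5, 0.2, -0.1]
grip_width: 0.89
grip_force: 0.0
```

```bash
python3 -c "
from h import *
s,p,r=state(); print(s['time_s'],p,s['grip_width'])
c,W=wcloud(); P=W.reshape(-1,3); b=blob(W,(450,600,-180,120),70,84,'bar')
print('bar z',np.nanmedian(P[(P[:,2]>70)&(P[:,2]<84),2]))
go((519.2,-48.1,129.5),6.1)
"
```

```text
16.3 [518.71215936 -48.13215006 194.66607766] 0.8904957938489066
bar 16476 [517.8 -36. ] [ 62.3 231.7] 6.27 z 77.8
bar z 77.81051435998299
offset [0.0, 0.04, 6.5] rot [0.1, 0.0, -0.0]
```

Call:
step_arm(plan=[{"offset": [0,0,4],"rot": [0,0,0],"gripper": 7.6},{"offset": [0,0,6],"rot": [0,0,0],"gripper": 7.6},{"offset": [0,0,6.4],"rot": [0,0,0],"gripper": 7.6},{"offset": [0,0,6.4],"rot": [0,0,0],"gripper": 7.6},{"offset": [0,0,6.4],"rot": [0,0,0],"gripper": 5},{"offset": [0,0,6.4],"rot": [0,0,0],"gripper": 5},{"offset": [0,0,6.4],"rot": [0,0,0],"gripper": 5},{"offset": [0,0,6.4],"rot": [0,0,0],"gripper": 5}], squeeze=80)

```text
time_s: 17.15
eef_pos: [518.4, -48.0, 132.0]
ee_rot: [0.002, 0.669, 0.744, 0.001]
force: [-0.4, 0.4, 5.3]
grip_width: 0.699
grip_force: 87.1
```

Call:
step_arm(plan=[{"offset": [0,0,-1],"rot": [0,0,0],"gripper": 5},{"offset": [0,0,-3],"rot": [0,0,0],"gripper": 5},{"offset": [0,0,-6],"rot": [0,0,0],"gripper": 5},{"offset": [0,0,-9],"rot": [0,0,0],"gripper": 5},{"offset": [0,0,-11],"rot": [0,0,0],"gripper": 5},{"offset": [0,0,-11],"rot": [0,0,0],"gripper": 5}])

```text
time_s: 17.75
eef_pos: [518.3, -47.9, 243.6]
ee_rot: [0.003, 0.669, 0.744, 0.001]
force: [0.2, -0.5, -1.2]
grip_width: 0.7
grip_force: 86.7
```

```bash
python3 -c "
from h import *
s,p,r=state(); print(s['time_s'],p,s['grip_width'],s['grip_force'],s['force'])
go((635,-112,p[2]),0);go((635,-112,74),0)
"
```

```text
17.75 [518.26580589 -47.92289008 243.58024414] 0.7003998004589829 86.74488186836243 [ 0.1693549  -0.5163753  -1.15676217]
offset [-7.61, 10.93, 0.08] rot [0.3, 0.1, 6.1]
offset [-7.56, 10.83, 17.04] rot [0.3, 0.1, 6.1]
```

Call:
step_arm(plan=[{"offset": [-3,4,0],"rot": [0,0,3],"gripper": 5},{"offset": [-6,8,0],"rot": [0,0,6.1],"gripper": 5},{"offset": [-7.6,10.9,0],"rot": [0,0,6.1],"gripper": 5},{"offset": [-7.6,10.9,4],"rot": [0,0,6.1],"gripper": 5},{"offset": [-7.6,10.9,8],"rot": [0,0,6.1],"gripper": 5},{"offset": [-7.6,10.9,12],"rot": [0,0,6.1],"gripper": 5},{"offset": [-7.6,10.9,15],"rot": [0,0,6.1],"gripper": 5},{"offset": [-7.6,10.9,16.5],"rot": [0,0,6.1],"gripper": 5},{"offset": [-7.6,10.9,16.8],"rot": [0,0,6.1],"gripper": 5},{"offset": [-7.6,10.9,16.8],"rot": [0,0,6.1],"gripper": 5}])

```text
time_s: 18.75
eef_pos: [634.0, -111.8, 72.2]
ee_rot: [0.0, 0.707, 0.707, 0.0]
force: [0.8, 0.8, -1.9]
grip_width: 0.698
grip_force: 89.0
```

Call:
step_arm(plan=[{"offset": [0,0,0.1],"rot": [0,0,0],"gripper": 5},{"offset": [0,0,0.1],"rot": [0,0,0],"gripper": 7.5},{"offset": [0,0,0.1],"rot": [0,0,0],"gripper": 7.5},{"offset": [0,0,0.1],"rot": [0,0,0],"gripper": 7.5},{"offset": [0,0,-4],"rot": [0,0,0],"gripper": 7.5},{"offset": [0,0,-9],"rot": [0,0,0],"gripper": 7.5},{"offset": [0,0,-14],"rot": [0,0,0],"gripper": 7.5},{"offset": [0,-5,-19],"rot": [0,0,-3],"gripper": 7.5},{"offset": [0,-10,-22],"rot": [0,0,-6.2],"gripper": 7.5},{"offset": [0,-12,-22],"rot": [0,0,-6.2],"gripper": 7.5}])

```text
time_s: 19.75
eef_pos: [512.8, -111.7, 294.7]
ee_rot: [0.002, 0.667, 0.745, 0.001]
force: [0.5, -0.9, 0.1]
grip_width: 0.879
grip_force: 0.0
```

```bash
python3 -c "
from h import *
s,p,r=state(); print(s['time_s'],p,s['grip_width'])
c,W=wcloud(); save('w5',c['color'],1.2); np.save('w5.npy',W)
"
```

```text
19.75 [ 512.81978232 -111.6907632   294.70500521] 0.879254393985876
```

View pics/w5.png

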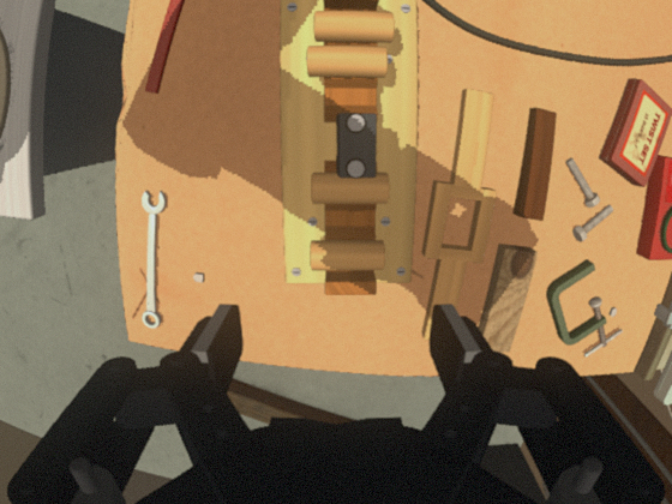

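The view shows four dowels at (353,25), (346,61), (350,188) and (347,255), with bar (460,215), wedge (536,163) and offcut (513,285) lying flat behind the jig.

```bash
python3 -c "
from h import *
W=np.load('w5.npy'); 
for i,y in enumerate((96,67,-38,-96)):
    t=fr((520.4,-48),0,y,6.2); b=(t[0]-45,t[0]+45,t[1]-13,t[1]+13)
    P=W.reshape(-1,3); k=(abs(P[:,2]-58)<5); 
    a=np.radians(6.2); q=(P-[520.4,-48,0]); X=q[:,0]*np.cos(a)+q[:,1]*np.sin(a); Y=-q[:,0]*np.sin(a)+q[:,1]*np.cos(a)
    k&=(abs(Y-y)<11)&(abs(X)<50); m=np.nanmax(P[k,2])
    print(y,k.sum(),np.percentile(X[k],[1,99]).round(1),X[k].mean().round(1),np.round([Y[k].min(),Y[k].max(),Y[k&(P[:,2]>59.5)].mean() if (k&(P[:,2]>59.5)).any() else 0],1),np.percentile(P[k,2],97))
blob(W,(600,680,-260,40),8,24,'bar')
blob(W,(680,740,-260,-110),10,28,'block')
"
```

```text
96 1399 [-30.   30.9] 0.3 [ 85.  107.   95.5] 61.53620604135401
67 1441 [-35.3  25.6] -4.9 [56.  77.9 65.6] 61.435178043399425
-38 1401 [-33.   28.1] -2.6 [-49.  -27.1 -37.8] 61.484073876425185
-96 1274 [-34.3  26.9] -3.9 [-107.   -85.1  -95.7] 61.41885178171133
bar 5367 [ 634.5 -111.9] [ 63.4 255.8] 1.79 z 16.9
block 2486 [ 705.6 -190. ] [ 41.5 120.2] 0.43 z 20.1
```

```bash
python3 -c "
from h import *
print(np.round(capture('wrist')['mount'],2).tolist())
t=fr((520.4,-48),0.3,95.7,6.2); print(t); go((*t,99),6.2)
"
```

```text
[[0.0, -0.96, -0.29, 73.79], [1.0, -0.0, 0.0, -0.26], [-0.0, -0.29, 0.96, -70.83], [0.0, 0.0, 0.0, 1.0]]
[510.36270695  47.17264706]
offset [15.81, 1.58, 19.6] rot [0.2, 0.1, -0.1]
```

Call:
step_arm(plan=[{"offset": [5,0.5,4],"rot": [0,0,0],"gripper": 7.6},{"offset": [10,1,8],"rot": [0,0,0],"gripper": 7.6},{"offset": [14,1.4,11],"rot": [0,0,0],"gripper": 7.6},{"offset": [15.8,1.6,13],"rot": [0,0,0],"gripper": 7.6},{"offset": [15.8,1.6,15],"rot": [0,0,0],"gripper": 7.6},{"offset": [15.8,1.6,15],"rot": [0,0,0],"gripper": 7.6}])

```text
time_s: 20.45
eef_pos: [511.8, 48.3, 139.6]
ee_rot: [-0.002, 0.667, 0.745, -0.002]
force: [0.6, -0.1, -0.0]
grip_width: 0.895
grip_force: 0.0
```

```bash
python3 -c "
from h import *
t=fr((520.4,-48),0.3,95.7,6.2); s,p,r=state(); print(p,r.as_matrix()[:,1]); go((*t,99),6.2)
"
```

```text
[511.76481037  48.29355948 139.58665544] [ 0.99398091  0.10942335 -0.00533712]
offset [-0.1, -0.13, 4.06] rot [-0.3, -0.1, 0.1]
```

Now descend, grip.

Call:
step_arm(plan=[{"offset": [-0.1,-0.1,2.5],"rot": [0,0,0],"gripper": 7.6},{"offset": [-0.1,-0.1,4],"rot": [0,0,0],"gripper": 7.6},{"offset": [-0.1,-0.1,4],"rot": [0,0,0],"gripper": 7.6},{"offset": [-0.1,-0.1,4],"rot": [0,0,0],"gripper": 5},{"offset": [-0.1,-0.1,4],"rot": [0,0,0],"gripper": 5},{"offset": [-0.1,-0.1,4],"rot": [0,0,0],"gripper": 5},{"offset": [-0.1,-0.1,4],"rot": [0,0,0],"gripper": 5}], squeeze=50)

```text
time_s: 21.15
eef_pos: [512.9, 45.6, 103.9]
ee_rot: [0.001, 0.668, 0.744, 0.001]
force: [0.2, -1.1, 6.9]
grip_width: 0.713
grip_force: 54.8
```

```bash
python3 -c "
from h import *
s,p,r=state(); print(p,s['grip_width'],s['force']); go((464,120,230),6.2)
"
```

```text
[512.89880512  45.57376424 103.89050458] 0.7128308415894887 [ 0.16371714 -1.11942269  6.92602567]
offset [7.91, -4.02, -12.63] rot [0.2, 0.1, -0.0]
```

Call:
step_arm(plan=[{"offset": [0,0,-1],"rot": [0,0,0],"gripper": 5},{"offset": [0,0,-4],"rot": [0,0,0],"gripper": 5},{"offset": [0,0,-8],"rot": [0,0,0],"gripper": 5},{"offset": [4,-2,-12],"rot": [0,0,0],"gripper": 5},{"offset": [7.9,-4,-12.6],"rot": [0,0,0],"gripper": 5},{"offset": [7.9,-4,-12.6],"rot": [0,0,0],"gripper": 5},{"offset": [7.9,-4,-12.6],"rot": [0,0,0],"gripper": 5}])

```text
time_s: 21.85
eef_pos: [463.3, 120.9, 229.3]
ee_rot: [0.001, 0.667, 0.745, 0.0]
force: [0.9, 0.0, -0.0]
grip_width: 0.712
grip_force: 54.4
```

```bash
cat >> h.py <<'E'
def held(W,p,r):
    T=r.inv().apply(W.reshape(-1,3)-p); k=(abs(T[:,1])<26)&(abs(T[:,0])<22)&(T[:,2]>25)&(T[:,2]<75); q=T[k]
    print("held",len(q),np.percentile(q,[2,50,98],axis=0).round(1).tolist() if len(q) else "")
    m=q[:,2]<q[:,2].min()+2.5; print("  top",q[m].mean(0).round(1), "slope",np.polyfit(q[m][:,1],q[m][:,0],1).round(3))
E
python3 -c "
from h import *
s,p,r=state(); print(s['time_s'],p,s['grip_width'])
c,W=wcloud(); save('w6',c['color'],1.2); np.save('w6.npy',W); held(W,p,r)
blob(W,(420,510,130,265),3,14,'rackbase'); blob(W,(420,510,130,265),3,50,'rackall'); P=W.reshape(-1,3)
for y0,y1 in ((130,170),(220,270)): blob(W,(420,510,y0,y1),33,46,'cheek')
blob(W,(420,510,150,245),16,25,'bed')
"
```

```text
21.85 [463.3333687  120.86664348 229.26934723] 0.7115152509687818
held 6996 [[-5.5, -24.9, 42.7], [8.4, 0.1, 45.5], [15.0, 24.9, 57.8]]
  top [ 2.8  0.2 43.5] slope [0.004 2.842]
rackbase 1868 [433.1 195.7] [ 19.6 114.2] 4.5 z 8.8
rackall 10264 [463.9 199. ] [ 80.1 117. ] 3.66 z 20.8
cheek 822 [468.4 149.9] [41.3 13.7] 5.38 z 38.5
cheek 879 [459.9 246.9] [41.6 14.2] 5.7 z 38.5
bed 4027 [464.4 198.2] [42.2 85.7] 4.91 z 21.0
```

View pics/w6.png

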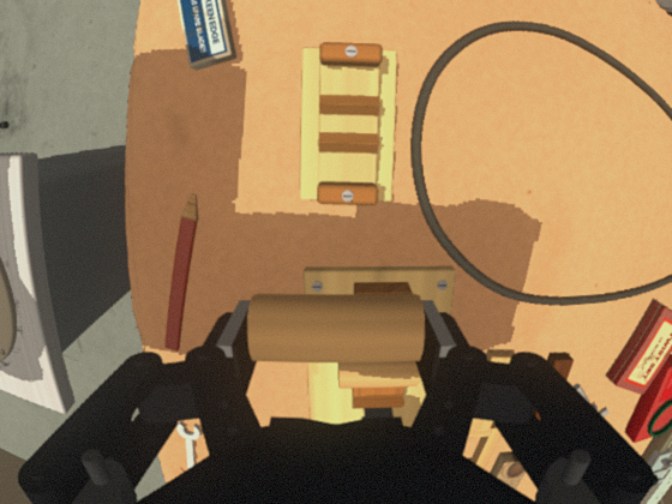

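The view shows the dowel held squarely between the pads at (335,328) and the empty rack ahead at (348,125) with its two cheeks at (350,53) and (347,195).

```bash
cat >> h.py <<'E'
RC=(464.3,198.2); RY=5.1; JC=(520.4,-48.); JY=6.2
def place(y,z,hx=2.0,hy=0.,dz=56.7):
    t=fr(RC,-hy,y-hx,RY); print(np.round(t,1)); go((*t,z+dz),RY); go((*t,z+dz+40),RY)
E
python3 -c "
from h import *
place(-27,33)"
```

```text
[466.9 169.3]
offset [4.86, 0.83, 13.9] rot [0.0, 0.0, 1.1]
offset [4.86, 0.83, 9.9] rot [0.0, 0.0, 1.1]
```

Call:
step_arm(plan=[{"offset": [4.8,0.8,2],"rot": [0,0,1.1],"gripper": 5},{"offset": [4.8,0.8,6],"rot": [0,0,1.1],"gripper": 5},{"offset": [4.8,0.8,9],"rot": [0,0,1.1],"gripper": 5},{"offset": [4.8,0.8,11],"rot": [0,0,1.1],"gripper": 5},{"offset": [4.8,0.8,12],"rot": [0,0,1.1],"gripper": 5},{"offset": [4.8,0.8,12],"rot": [0,0,1.1],"gripper": 5}])

```text
time_s: 22.5
eef_pos: [466.5, 168.0, 107.2]
ee_rot: [-0.001, 0.676, 0.737, -0.001]
force: [0.4, -0.6, -0.3]
grip_width: 0.711
grip_force: 54.4
```

```bash
python3 -c "
from h import *
s,p,r=state(); print(s['time_s'],p,s['force']); place(-27,33)"
```

```text
22.5 [466.49639721 168.03788641 107.16690439] [ 0.38582945 -0.57851255 -0.32594075]
[466.9 169.3]
offset [0.12, 0.05, 1.75] rot [-0.1, 0.0, -0.1]
offset [0.12, 0.04, -2.25] rot [-0.1, 0.0, -0.1]
```

Call:
step_arm(plan=[{"offset": [0.1,0.05,1],"rot": [0,0,0],"gripper": 5},{"offset": [0.1,0.05,1.5],"rot": [0,0,0],"gripper": 5},{"offset": [0.1,0.05,1.65],"rot": [0,0,0],"gripper": 5},{"offset": [0.1,0.05,1.65],"rot": [0,0,0],"gripper": 5},{"offset": [0.1,0.05,1.65],"rot": [0,0,0],"gripper": 5}])

```text
time_s: 23.0
eef_pos: [467.0, 169.9, 92.1]
ee_rot: [0.0, 0.675, 0.738, 0.0]
force: [0.3, -0.5, 0.3]
grip_width: 0.714
grip_force: 54.4
```

Call:
step_arm(plan=[{"offset": [0,0,0.1],"rot": [0,0,0],"gripper": 5},{"offset": [0,0,0.2],"rot": [0,0,0],"gripper": 5},{"offset": [0,0,0.2],"rot": [0,0,0],"gripper": 5}])

```text
time_s: 23.3
eef_pos: [467.0, 169.9, 89.9]
ee_rot: [0.0, 0.675, 0.738, 0.0]
force: [-1.0, -0.7, 1.8]
grip_width: 0.719
grip_force: 54.7
```

Call:
step_arm(plan=[{"offset": [0,0,0],"rot": [0,0,0],"gripper": 7.2},{"offset": [0,0,0],"rot": [0,0,0],"gripper": 7.4},{"offset": [0,0,0],"rot": [0,0,0],"gripper": 7.4},{"offset": [0,0,-1],"rot": [0,0,0],"gripper": 7.4},{"offset": [0,0,-5],"rot": [0,0,0],"gripper": 7.4},{"offset": [0,0,-10],"rot": [0,0,0],"gripper": 7.4},{"offset": [-5,0,-13],"rot": [0,0,0],"gripper": 7.4},{"offset": [-5,0,-13],"rot": [0,0,0],"gripper": 7.4}])

```text
time_s: 24.1
eef_pos: [472.5, 117.9, 223.7]
ee_rot: [0.003, 0.676, 0.737, 0.002]
force: [0.4, -0.2, -0.5]
grip_width: 0.864
grip_force: 0.0
```

```bash
cat >> h.py <<'E'
def loc(W,C,Y):
    P=W.reshape(-1,3); P=P[~np.isnan(P[:,0])]; a=np.radians(Y); q=P-[C[0],C[1],0]
    return np.c_[q[:,0]*np.cos(a)+q[:,1]*np.sin(a),-q[:,0]*np.sin(a)+q[:,1]*np.cos(a),P[:,2]]
def dowel(W,C,Y,y,z,nm=""):
    L=loc(W,C,Y); k=(abs(L[:,1]-y)<11)&(abs(L[:,0])<50)&(L[:,2]>z+8)&(L[:,2]<z+17); q=L[k]
    if len(q)<50: print(nm,y,"none",len(q)); return
    m=q[:,2]>np.percentile(q[:,2],98)-3; e=q[m]
    print(nm,y,len(q),"x",np.percentile(q[:,0],[1,99]).round(1),"axis y",e[:,1].mean().round(1),"yaw",np.degrees(np.arctan(np.polyfit(e[:,0],e[:,1],1)[0])).round(1),"top",np.percentile(q[:,2],98).round(1))
E
python3 -c "
from h import *
s,p,r=state(); print(s['time_s'],p)
c,W=wcloud(); dowel(W,RC,RY,-27,33)
t=fr(JC,-4.9,66.5,JY); go((*t,103.5),JY)
c,W=cloud('top')
for y in (67,-38,-96): dowel(W,JC,JY,y,47,'jig')
"
```

```text
24.1 [472.49539753 117.93687014 223.74957692]
 -27 2117 x [-30.1  30.5] axis y -26.2 yaw 0.3 top 47.5
offset [-10.32, 2.69, 11.92] rot [0.3, 0.0, -1.3]
jig 67 none 0
jig -38 136 x [-30.6  28.6] axis y -38.8 yaw 0.0 top 63.2
jig -96 149 x [-33.3  28.2] axis y -95.5 yaw -3.1 top 63.1
```

Call:
step_arm(plan=[{"offset": [-4,1,2],"rot": [0,0,-1.1],"gripper": 7.5},{"offset": [-8,2,4],"rot": [0,0,-1.1],"gripper": 7.5},{"offset": [-10.3,2.7,6],"rot": [0,0,-1.1],"gripper": 7.5},{"offset": [-10.3,2.7,7],"rot": [0,0,-1.1],"gripper": 7.5},{"offset": [-10.3,2.7,7],"rot": [0,0,-1.1],"gripper": 7.5}])

```text
time_s: 24.7
eef_pos: [506.3, 20.7, 147.8]
ee_rot: [-0.002, 0.668, 0.744, -0.001]
force: [0.7, -0.3, -0.3]
grip_width: 0.876
grip_force: 0.0
```

```bash
python3 -c "
from h import *
s,p,r=state(); print(s['time_s'],p)
c,W=wcloud(); dowel(W,JC,JY,67,47)
t=fr(JC,-4.9,66.5,JY); go((*t,103.5),JY)
"
```

```text
24.7 [506.25808741  20.72567015 147.75721091]
 67 3748 x [-35.1  25.2] axis y 67.2 yaw 0.3 top 61.4
offset [-0.37, 0.14, 4.55] rot [-0.1, -0.1, 0.0]
```

Call:
step_arm(plan=[{"offset": [-0.1,0.15,2.5],"rot": [0,0,0],"gripper": 7.6},{"offset": [-0.1,0.15,4.3],"rot": [0,0,0],"gripper": 7.6},{"offset": [-0.1,0.15,4.5],"rot": [0,0,0],"gripper": 7.6},{"offset": [-0.1,0.15,4.5],"rot": [0,0,0],"gripper": 5},{"offset": [-0.1,0.15,4.5],"rot": [0,0,0],"gripper": 5},{"offset": [-0.1,0.15,4.5],"rot": [0,0,0],"gripper": 5},{"offset": [-0.1,0.15,4.5],"rot": [0,0,0],"gripper": 5}])

```text
time_s: 25.45
eef_pos: [509.4, 19.3, 105.9]
ee_rot: [0.001, 0.668, 0.744, 0.001]
force: [-1.1, 3.0, 7.8]
grip_width: 0.716
grip_force: 55.1
```

```bash
python3 -c "
from h import *
s,p,r=state(); print(p,s['grip_width'],s['grip_force'],s['force']); t=fr(RC,0,-45,RY); go((*t,180),RY); go((*t,225),RY)
"
```

```text
[509.39161949  19.31778669 105.90696189] 0.7160526479519194 55.07347226142883 [-1.1458747  3.0323617  7.7644339]
offset [13.77, -2.63, -7.42] rot [0.1, 0.0, 1.1]
offset [13.77, -2.62, -11.92] rot [0.1, 0.0, 1.1]
```

Call:
step_arm(plan=[{"offset": [0,0,-1],"rot": [0,0,0],"gripper": 5},{"offset": [0,0,-4],"rot": [0,0,0],"gripper": 5},{"offset": [2,0,-8],"rot": [0,0,0],"gripper": 5},{"offset": [6,-1,-8],"rot": [0,0,0],"gripper": 5},{"offset": [10,-2,-8],"rot": [0,0,1.1],"gripper": 5},{"offset": [13.8,-2.6,-8],"rot": [0,0,1.1],"gripper": 5},{"offset": [13.8,-2.6,-8],"rot": [0,0,1.1],"gripper": 5},{"offset": [13.8,-2.6,-8],"rot": [0,0,1.1],"gripper": 5}])

```text
time_s: 26.25
eef_pos: [468.1, 153.7, 185.4]
ee_rot: [0.0, 0.675, 0.738, 0.0]
force: [0.2, -0.2, -0.2]
grip_width: 0.711
grip_force: 54.4
```

```bash
python3 -c "
from h import *
s,p,r=state(); print(s['time_s'],p,s['grip_width'])
c,W=wcloud(); held(W,p,r); dowel(W,RC,RY,-27,33); place(0,33)
"
```

```text
26.25 [468.1440625  153.69315505 185.37039179] 0.710797054692665
held 6656 [[-10.9, -24.9, 44.7], [3.5, 0.1, 47.6], [10.1, 24.9, 59.8]]
  top [-2.3  1.1 45.1] slope [-0.003 -2.276]
 -27 2647 x [-30.3  30.6] axis y -25.7 yaw -0.3 top 47.4
[464.5 196.2]
offset [4.34, -0.02, 9.55] rot [0.0, 0.0, -0.0]
offset [4.34, -0.01, 5.55] rot [0.0, 0.0, -0.0]
```

Call:
step_arm(plan=[{"offset": [4.8,0,3],"rot": [0,0,0],"gripper": 5},{"offset": [4.8,0,6],"rot": [0,0,0],"gripper": 5},{"offset": [4.8,0,8.3],"rot": [0,0,0],"gripper": 5},{"offset": [4.8,0,9],"rot": [0,0,0],"gripper": 5},{"offset": [4.8,0,9.2],"rot": [0,0,0],"gripper": 5},{"offset": [4.8,0,9.2],"rot": [0,0,0],"gripper": 5}])

```text
time_s: 26.9
eef_pos: [464.7, 200.6, 93.6]
ee_rot: [0.0, 0.676, 0.737, 0.001]
force: [-0.2, -0.1, 0.2]
grip_width: 0.712
grip_force: 54.3
```

Call:
step_arm(plan=[{"offset": [0,0,0.1],"rot": [0,0,0],"gripper": 5},{"offset": [0,0,0.2],"rot": [0,0,0],"gripper": 5},{"offset": [0,0,0.2],"rot": [0,0,0],"gripper": 5},{"offset": [0,0,0.2],"rot": [0,0,0],"gripper": 7.2},{"offset": [0,0,0.2],"rot": [0,0,0],"gripper": 7.4},{"offset": [0,0,0.2],"rot": [0,0,0],"gripper": 7.4},{"offset": [0,0,-1],"rot": [0,0,0],"gripper": 7.4},{"offset": [0,0,-5],"rot": [0,0,0],"gripper": 7.4},{"offset": [0,0,-10],"rot": [0,0,0],"gripper": 7.4},{"offset": [-5,0,-13],"rot": [0,0,0],"gripper": 7.4},{"offset": [-8,0,-13],"rot": [0,0,0],"gripper": 7.4},{"offset": [-8,0,-13],"rot": [0,0,0],"gripper": 7.4}])

```text
time_s: 28.1
eef_pos: [471.7, 118.6, 224.8]
ee_rot: [0.001, 0.676, 0.737, 0.001]
force: [-0.4, 0.3, -0.2]
grip_width: 0.864
grip_force: 0.0
```

```bash
python3 -c "
from h import *
s,p,r=state(); print(s['time_s'],p)
c,W=wcloud(); dowel(W,RC,RY,-27,33);dowel(W,RC,RY,0,33)
t=fr(JC,-3.9,-95,JY); go((*t,150),JY)
"
```

```text
28.1 [471.72006654 118.64156077 224.83371595]
 -27 2086 x [-30.   30.3] axis y -27.3 yaw -0.2 top 47.4
 0 2125 x [-29.5  31. ] axis y 0.0 yaw -0.6 top 47.5
offset [-26.68, 3.27, 7.41] rot [0.1, 0.0, -1.3]
```

Call:
step_arm(plan=[{"offset": [-5,0.6,1],"rot": [0,0,-1.1],"gripper": 7.5},{"offset": [-10,1.2,1],"rot": [0,0,-1.1],"gripper": 7.5},{"offset": [-15,1.8,1],"rot": [0,0,-1.1],"gripper": 7.5},{"offset": [-20,2.4,1],"rot": [0,0,-1.1],"gripper": 7.5},{"offset": [-25,3,2],"rot": [0,0,-1.1],"gripper": 7.5},{"offset": [-26.6,3.3,5],"rot": [0,0,-1.1],"gripper": 7.5},{"offset": [-26.6,3.3,7],"rot": [0,0,-1.1],"gripper": 7.5},{"offset": [-26.6,3.3,7],"rot": [0,0,-1.1],"gripper": 7.5}])

```text
time_s: 28.95
eef_pos: [526.5, -139.6, 150.2]
ee_rot: [-0.003, 0.668, 0.744, -0.001]
force: [-0.5, 0.2, -0.3]
grip_width: 0.882
grip_force: 0.0
```

```bash
python3 -c "
from h import *
s,p,r=state(); print(s['time_s'],p)
c,W=wcloud(); dowel(W,JC,JY,-96,47); dowel(W,JC,JY,-38,47)
t=fr(JC,-3.9,-95.7,JY); go((*t,103.5),JY)
"
```

```text
28.95 [ 526.53852097 -139.61206752  150.2111146 ]
 -96 3626 x [-33.9  26.2] axis y -95.0 yaw 0.3 top 61.4
 -38 4797 x [-32.4  27.9] axis y -37.9 yaw 0.3 top 61.5
offset [-0.4, -0.07, 4.86] rot [-0.1, -0.1, 0.0]
```

Call:
step_arm(plan=[{"offset": [-0.4,-0.1,2.5],"rot": [0,0,0],"gripper": 7.6},{"offset": [-0.4,-0.1,4.5],"rot": [0,0,0],"gripper": 7.6},{"offset": [-0.4,-0.1,4.7],"rot": [0,0,0],"gripper": 7.6},{"offset": [-0.4,-0.1,4.7],"rot": [0,0,0],"gripper": 5},{"offset": [-0.4,-0.1,4.7],"rot": [0,0,0],"gripper": 5},{"offset": [-0.4,-0.1,4.7],"rot": [0,0,0],"gripper": 5},{"offset": [-0.4,-0.1,4.7],"rot": [0,0,0],"gripper": 5},{"offset": [-0.4,-0.1,4],"rot": [0,0,0],"gripper": 5},{"offset": [-0.4,-0.1,0],"rot": [0,0,0],"gripper": 5},{"offset": [-0.4,-0.1,-5],"rot": [0,0,0],"gripper": 5},{"offset": [-0.4,-0.1,-7],"rot": [0,0,0],"gripper": 5},{"offset": [-0.4,-0.1,-7],"rot": [0,0,0],"gripper": 5}])

```text
time_s: 30.2
eef_pos: [527.7, -145.0, 226.7]
ee_rot: [0.003, 0.668, 0.744, 0.001]
force: [-0.0, -1.5, -0.8]
grip_width: 0.72
grip_force: 54.5
```

```bash
python3 -c "
from h import *
s,p,r=state(); print(p,s['grip_width'],s['grip_force'],s['force']); t=fr(RC,0,-35,RY); go((*t,p[2]),RY); go((*t,185),RY)
"
```

```text
[ 527.70938166 -144.95830104  226.65084928] 0.7201153677060117 54.549588561058044 [-0.02940749 -1.45266198 -0.82652967]
offset [31.3, -2.68, -0.14] rot [0.3, 0.2, 1.1]
offset [31.32, -2.7, 4.03] rot [0.3, 0.2, 1.1]
```

Call:
step_arm(plan=[{"offset": [5,-0.4,0],"rot": [0,0,1.1],"gripper": 5},{"offset": [10,-0.8,0],"rot": [0,0,1.1],"gripper": 5},{"offset": [15,-1.2,0],"rot": [0,0,1.1],"gripper": 5},{"offset": [20,-1.7,0],"rot": [0,0,1.1],"gripper": 5},{"offset": [25,-2.2,0],"rot": [0,0,1.1],"gripper": 5},{"offset": [29,-2.5,2],"rot": [0,0,1.1],"gripper": 5},{"offset": [31.3,-2.7,3.8],"rot": [0,0,1.1],"gripper": 5},{"offset": [31.3,-2.7,3.8],"rot": [0,0,1.1],"gripper": 5},{"offset": [31.3,-2.7,3.8],"rot": [0,0,1.1],"gripper": 5}])

```text
time_s: 31.1
eef_pos: [466.1, 163.6, 184.3]
ee_rot: [-0.0, 0.675, 0.738, -0.001]
force: [0.1, 0.5, 0.0]
grip_width: 0.711
grip_force: 54.5
```

```bash
python3 -c "
from h import *
s,p,r=state(); print(s['time_s'],p,s['grip_width'])
c,W=wcloud(); held(W,p,r); dowel(W,RC,RY,-27,33);dowel(W,RC,RY,0,33); place(27,33)
"
```

```text
31.1 [466.09583956 163.60920115 184.26528195] 0.7108668390037313
held 6690 [[-8.0, -24.9, 46.2], [6.3, 0.1, 49.1], [13.0, 24.9, 61.5]]
  top [ 0.8 -0.1 46.9] slope [-0.002  0.771]
 -27 2599 x [-30.4  30.3] axis y -26.8 yaw -0.2 top 47.4
 0 2774 x [-29.7  30.8] axis y 0.5 yaw -0.2 top 47.4
[462.1 223.1]
offset [6.02, 0.08, 9.51] rot [-0.0, 0.0, -0.0]
offset [6.02, 0.08, 5.51] rot [-0.0, 0.0, -0.0]
```

Call:
step_arm(plan=[{"offset": [5,0.1,1],"rot": [0,0,0],"gripper": 5},{"offset": [6.2,0.1,5],"rot": [0,0,0],"gripper": 5},{"offset": [6.2,0.1,7.5],"rot": [0,0,0],"gripper": 5},{"offset": [6.2,0.1,8.5],"rot": [0,0,0],"gripper": 5},{"offset": [6.2,0.1,8.9],"rot": [0,0,0],"gripper": 5},{"offset": [6.2,0.1,8.9],"rot": [0,0,0],"gripper": 5}])

```text
time_s: 31.75
eef_pos: [462.6, 224.9, 96.5]
ee_rot: [0.0, 0.676, 0.737, 0.0]
force: [-0.7, -1.0, -0.4]
grip_width: 0.714
grip_force: 54.5
```

Call:
step_arm(plan=[{"offset": [0,-0.05,0.2],"rot": [0,0,0],"gripper": 5},{"offset": [0,-0.05,0.3],"rot": [0,0,0],"gripper": 5},{"offset": [0,-0.05,0.3],"rot": [0,0,0],"gripper": 5},{"offset": [0,-0.05,0.3],"rot": [0,0,0],"gripper": 7.2},{"offset": [0,-0.05,0.3],"rot": [0,0,0],"gripper": 7.4},{"offset": [0,-0.05,0.3],"rot": [0,0,0],"gripper": 7.4},{"offset": [0,0,-1],"rot": [0,0,0],"gripper": 7.4},{"offset": [0,0,-5],"rot": [0,0,0],"gripper": 7.4},{"offset": [0,0,-10],"rot": [0,0,0],"gripper": 7.4},{"offset": [-5,0,-13],"rot": [0,0,0],"gripper": 7.4},{"offset": [-10,0,-13],"rot": [0,0,0],"gripper": 7.4},{"offset": [-10,0,-13],"rot": [0,0,0],"gripper": 7.4}])

```text
time_s: 32.95
eef_pos: [471.3, 122.5, 227.8]
ee_rot: [0.001, 0.676, 0.737, 0.001]
force: [0.3, 0.5, 0.2]
grip_width: 0.867
grip_force: 0.0
```

```bash
python3 -c "
from h import *
s,p,r=state(); print(s['time_s'],p)
c,W=wcloud(); [dowel(W,RC,RY,y,33) for y in (-27,0,27)]
# dowel -38, tilt 30: TCP = dowel + 57*(up dir)
for d in (57+50,57):
    a=np.radians(30); t=fr(JC,-2.3,-38-d*np.sin(a),JY); go((*t,47+d*np.cos(a)),JY,30)
"
```

```text
32.95 [471.32972767 122.5176216  227.82096625]
 -27 2039 x [-29.9  30.3] axis y -27.5 yaw 0.1 top 47.5
 0 2069 x [-29.7  31. ] axis y -0.1 yaw -0.1 top 47.5
 27 2049 x [-30.3  30.4] axis y 27.3 yaw -0.0 top 47.4
offset [-26.64, 3.41, 8.78] rot [0.5, 30.0, -1.3]
offset [-24.14, 3.35, 13.1] rot [0.5, 30.0, -1.3]
```

Call:
step_arm(plan=[{"offset": [-5,0.6,0],"rot": [0,0,-1.1],"gripper": 7.5},{"offset": [-10,1.2,0],"rot": [0,0,-1.1],"gripper": 7.5},{"offset": [-15,1.8,0],"rot": [0,0,-1.1],"gripper": 7.5},{"offset": [-20,2.4,0],"rot": [0,8,-1.1],"gripper": 7.5},{"offset": [-25,3,0],"rot": [0,16,-1.1],"gripper": 7.5},{"offset": [-27,3.4,0],"rot": [0,24,-1.1],"gripper": 7.5},{"offset": [-27,3.4,4],"rot": [0,30,-1.1],"gripper": 7.5},{"offset": [-26.8,3.4,8.5],"rot": [0,30,-1.1],"gripper": 7.5},{"offset": [-26.8,3.4,8.5],"rot": [0,30,-1.1],"gripper": 7.5}])

```text
time_s: 33.9
eef_pos: [526.6, -136.4, 136.3]
ee_rot: [-0.196, 0.645, 0.718, 0.174]
force: [-0.2, 0.0, 0.7]
grip_width: 0.876
grip_force: 0.0
```

```bash
python3 -c "
from h import *
s,p,r=state(); print(s['time_s'],p)
c,W=wcloud(); dowel(W,JC,JY,-38,47); save('w7',c['color'],1.2)
a=np.radians(30)
for d in (57,): t=fr(JC,-2.3,-38-d*np.sin(a),JY); go((*t,47+d*np.cos(a)),JY,30)
"
```

```text
33.9 [ 526.62712196 -136.36993504  136.25642691]
 -38 4117 x [-32.3  27.8] axis y -38.3 yaw 0.2 top 61.3
offset [-0.23, -0.02, 4.89] rot [0.1, -0.2, 0.0]
```

View pics/w7.png

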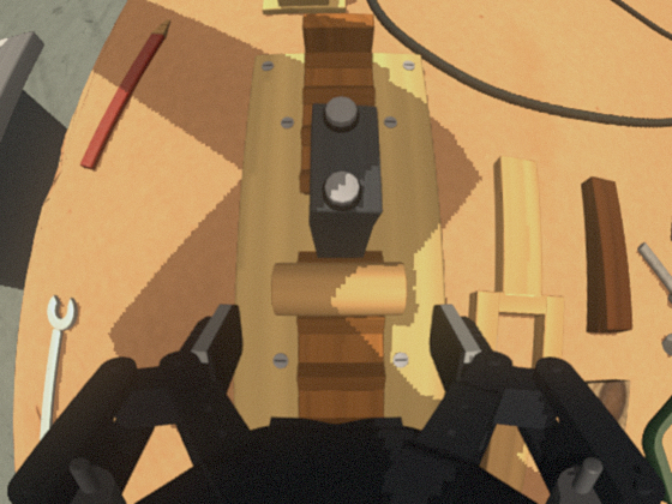

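The last dowel is at (338,290), centred between the tilted fingers and clear of the post.

Call:
step_arm(plan=[{"offset": [-0.2,0,2.5],"rot": [0,0,0],"gripper": 7.6},{"offset": [-0.2,0,4.5],"rot": [0,0,0],"gripper": 7.6},{"offset": [-0.2,0,4.9],"rot": [0,0,0],"gripper": 7.6},{"offset": [-0.2,0,4.9],"rot": [0,0,0],"gripper": 7.6},{"offset": [-0.2,0,4.9],"rot": [0,0,0],"gripper": 5},{"offset": [-0.2,0,4.9],"rot": [0,0,0],"gripper": 5},{"offset": [-0.2,0,4.9],"rot": [0,0,0],"gripper": 5},{"offset": [-0.2,0,4.9],"rot": [0,0,0],"gripper": 5}], squeeze=50)

```text
time_s: 34.75
eef_pos: [526.9, -116.0, 99.4]
ee_rot: [-0.19, 0.645, 0.719, 0.175]
force: [0.0, 0.4, 6.2]
grip_width: 0.716
grip_force: 53.8
```

```bash
python3 -c "
from h import *
s,p,r=state(); print(s['time_s'],p,s['grip_width'],s['grip_force'],s['force'])
# lift straight back along -tool z, then up & level
t=fr(JC,-2.3,-95,JY); go((*t,230),JY,0)
"
```

```text
34.75 [ 526.94694811 -116.01864695   99.43789439] 0.7164661983905999 53.772738575935364 [0.00653078 0.37554884 6.1990847 ]
offset [4.2, -0.04, -12.65] rot [0.5, -29.9, 0.0]
```

Call:
step_arm(plan=[{"offset": [0.5,0,-0.9],"rot": [0,0,0],"gripper": 5},{"offset": [1.5,0,-2.6],"rot": [0,0,0],"gripper": 5},{"offset": [1.8,0,-6],"rot": [0,0,0],"gripper": 5},{"offset": [3,0,-10],"rot": [0,-8,0],"gripper": 5},{"offset": [4.2,0,-12.6],"rot": [0,-16,0],"gripper": 5},{"offset": [4.2,0,-12.6],"rot": [0,-24,0],"gripper": 5},{"offset": [4.2,0,-12.6],"rot": [0,-30,0],"gripper": 5},{"offset": [4.2,0,-12.6],"rot": [0,-30,0],"gripper": 5}])

```text
time_s: 35.55
eef_pos: [528.3, -140.8, 229.2]
ee_rot: [0.003, 0.668, 0.744, 0.002]
force: [-0.2, 0.3, -1.3]
grip_width: 0.713
grip_force: 54.4
```

```bash
python3 -c "
from h import *
s,p,r=state(); print(s['time_s'],p,s['grip_width'],s['grip_force'])
t=fr(RC,0,-50,RY); go((*t,p[2]),RY,0)
"
```

```text
35.55 [ 528.25612149 -140.81534453  229.22100084] 0.7131112300446267 54.40782308578491
offset [29.4, -2.79, -0.08] rot [0.4, 0.1, 1.1]
```

Call:
step_arm(plan=[{"offset": [5,-0.4,0],"rot": [0,0,1.1],"gripper": 5},{"offset": [10,-0.8,0],"rot": [0,0,1.1],"gripper": 5},{"offset": [15,-1.2,0],"rot": [0,0,1.1],"gripper": 5},{"offset": [20,-1.7,0],"rot": [0,0,1.1],"gripper": 5},{"offset": [25,-2.2,0],"rot": [0,0,1.1],"gripper": 5},{"offset": [29.4,-2.8,1],"rot": [0,0,1.1],"gripper": 5},{"offset": [29.4,-2.8,2],"rot": [0,0,1.1],"gripper": 5},{"offset": [29.4,-2.8,2],"rot": [0,0,1.1],"gripper": 5},{"offset": [29.4,-2.8,2],"rot": [0,0,1.1],"gripper": 5}])

```text
time_s: 36.45
eef_pos: [469.7, 146.4, 207.7]
ee_rot: [0.001, 0.676, 0.737, 0.002]
force: [0.6, -0.3, -1.0]
grip_width: 0.711
grip_force: 54.4
```

```bash
python3 -c "
from h import *
s,p,r=state(); print(s['time_s'],p,s['grip_width'])
c,W=wcloud(); held(W,p,r); [dowel(W,RC,RY,y,33) for y in (-27,0,27)]; place(-13.5,55.2)
"
```

```text
36.45 [469.72998932 146.418399   207.65359789] 0.7113911423110325
held 6576 [[-7.7, -25.0, 46.6], [6.1, 0.1, 49.3], [12.8, 24.8, 61.4]]
  top [ 0.7 -0.1 47.4] slope [-0.004  0.695]
 -27 2271 x [-30.3  30.7] axis y -27.0 yaw -0.4 top 47.4
 0 2441 x [-29.5  30.9] axis y 0.2 yaw -0.1 top 47.5
 27 2458 x [-30.3  30.4] axis y 27.4 yaw 0.0 top 47.6
[465.7 182.8]
offset [3.66, -0.15, 9.59] rot [0.3, -0.0, -0.2]
offset [3.67, -0.13, 5.59] rot [0.3, -0.0, -0.2]
```

Call:
step_arm(plan=[{"offset": [3.8,-0.1,3],"rot": [0,0,0],"gripper": 5},{"offset": [3.8,-0.1,6],"rot": [0,0,0],"gripper": 5},{"offset": [3.8,-0.1,8],"rot": [0,0,0],"gripper": 5},{"offset": [3.8,-0.1,8.6],"rot": [0,0,0],"gripper": 5},{"offset": [3.8,-0.1,8.6],"rot": [0,0,0],"gripper": 5},{"offset": [3.8,-0.1,8.6],"rot": [0,0,0],"gripper": 5}])

```text
time_s: 37.1
eef_pos: [466.1, 184.8, 122.5]
ee_rot: [0.002, 0.676, 0.737, 0.003]
force: [-0.8, 0.0, 0.3]
grip_width: 0.712
grip_force: 54.4
```

Call:
step_arm(plan=[{"offset": [0,-0.05,0.3],"rot": [0,0,0],"gripper": 5},{"offset": [0,-0.05,0.55],"rot": [0,0,0],"gripper": 5},{"offset": [0,-0.05,0.6],"rot": [0,0,0],"gripper": 5},{"offset": [0,-0.05,0.6],"rot": [0,0,0],"gripper": 5}])

```text
time_s: 37.5
eef_pos: [465.1, 185.0, 116.1]
ee_rot: [0.002, 0.675, 0.738, 0.002]
force: [-1.8, -2.8, 6.7]
grip_width: 0.713
grip_force: 55.4
```

Call:
step_arm(plan=[{"offset": [0,0,0.55],"rot": [0,0,0],"gripper": 5},{"offset": [0,0,0.55],"rot": [0,0,0],"gripper": 6.4},{"offset": [0,0,0.55],"rot": [0,0,0],"gripper": 7.2},{"offset": [0,0,0.55],"rot": [0,0,0],"gripper": 7.4},{"offset": [0,0,-0.5],"rot": [0,0,0],"gripper": 7.4},{"offset": [0,0,-4],"rot": [0,0,0],"gripper": 7.4},{"offset": [0,0,-9],"rot": [0,0,0],"gripper": 7.4},{"offset": [-5,0,-12],"rot": [0,0,0],"gripper": 7.4},{"offset": [-9,0,-12],"rot": [0,0,0],"gripper": 7.4},{"offset": [-9,0,-12],"rot": [0,0,0],"gripper": 7.4}])

```text
time_s: 38.5
eef_pos: [472.8, 91.7, 237.1]
ee_rot: [0.003, 0.677, 0.736, 0.002]
force: [0.3, 0.2, -0.2]
grip_width: 0.867
grip_force: 0.0
```

```bash
python3 -c "
from h import *
s,p,r=state(); print(s['time_s'],p)
c,W=wcloud(); save('w8',c['color'],1.2); [dowel(W,RC,RY,y,33) for y in (-27,0,27)]; dowel(W,RC,RY,-13.5,55.2)
T=np.load('top.npy'); c,N=cloud('top')
for w,n in ((T,'before'),(N,'now')):
    print(n); blob(w,(520,660,440,600),22,40,'cork'); blob(w,(320,390,230,310),12,26,'chalk'); blob(w,(360,460,450,680),8,60,'drv')
"
```

```text
38.5 [472.84605043  91.71270577 237.0878756 ]
 -27 1086 x [-29.5  31.4] axis y -30.8 yaw -0.3 top 47.6
 0 960 x [-29.1  31.7] axis y 3.7 yaw -0.5 top 47.7
 27 1854 x [-30.2  30.3] axis y 27.0 yaw 0.2 top 47.6
 -13.5 2207 x [-28.5  32.1] axis y -14.1 yaw 0.1 top 69.0
before
cork 851 [580.  523.9] [106.5  63.5] 43.62 z 29.4
chalk 282 [350.1 266.2] [33.7 61.7] 18.15 z 17.7
drv 372 [405.2 567.1] [ 26.4 205.6] 19.86 z 21.2
now
cork 852 [580.4 524. ] [106.6  62.5] 44.88 z 29.2
chalk 280 [350.  266.2] [33.9 62.3] 17.91 z 17.7
drv 377 [402.6 568.1] [ 25.8 208.4] 21.87 z 20.1
```

View pics/w8.png

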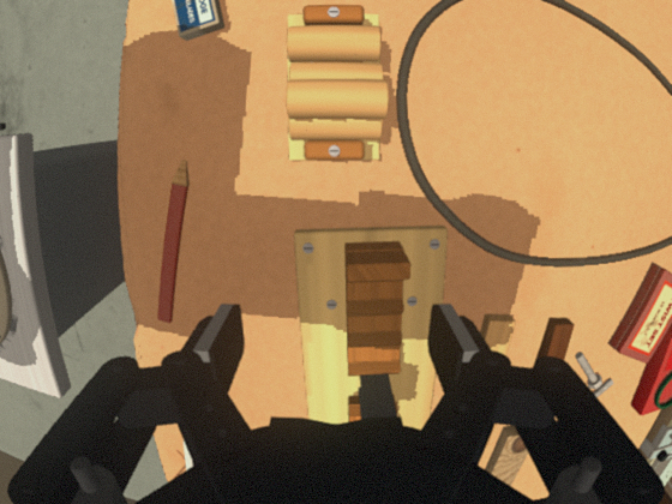

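The pile is in order: three dowels in the grooves at (333,45), (333,70), (333,130), and the fourth saddled at (337,98). The chalk box, cork block and driver have not been moved.

```bash
python3 -c "
from rig import *
print(finish_job())"
```

```text
the job is handed in; nothing more can be done
None
```

The job is handed in at about 38 s of robot time: the wedge was knocked loose with the offcut and lifted out, and the clamp bar taken off. All four dowels present are piled in the rack, three in the grooves and one saddled on top about 1 mm off line. Wedge, bar and offcut lie flat behind the jig, and the things standing around were not moved.

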